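# Deburr the bores of the port plates

## Robot

A 7-joint arm with a two-finger parallel gripper is mounted at the origin on the work surface. World frame = base frame: x ahead of the robot, y to its left, z up, the work surface at z = 0. Lengths are in m, angles in rad, forces in N, time in s.
With the tool pointing down it reaches from about 0.4 to 0.875 m from the base axis. Payload 19.3 kg.
Tool frame: the origin (TCP) lies on the mounting face of the last link; the fingertips stand bot.tcp_to_tips ahead of it and the grasp point (between the pads) lies 155 mm ahead of it (bot.tcp_to_tips is the distance from the TCP to the fingertips, in m); z points along the fingers, y is the direction in which the jaws open and shut (so a half turn about z gives the same grasp; the last joint's range is limited). The gripper opens to 85 mm and grips with 20 to 120 N. Pads are 22 mm wide; open, the fingers measure 114 mm over their backs; the gripper's body (76 mm by 85 mm) begins 54 mm behind the grasp point. The pads swing forward as they close: fully open they stand 13 mm farther back than shut.
Start: joints at [1.23, 0.521, -0.036, 1.599, 0.021, 1.021, -0.113], TCP at [0.167, -0.602, 0.405] pointing down, gripper open.
Joint ranges: [-2.91, 2.91], [-0.3, 2.13], [-1.5, 1.42], [0.17, 2.43], [-1.26, 4.41], [0.16, 1.93], [-2.52, 2.52]. Speed limits (rad/s): [1.89, 1.89, 2.39, 2.39, 3.01, 3.01, 3.01].

## Interface

Orientations are given as [roll, pitch, yaw] about the fixed x, y, z axes, in that order (R = Rz(yaw) Ry(pitch) Rx(roll)).
In Python, from workcell import bot, grab_frame, calibration, workorder gives the robot as it stands.
- The arm moves only by the tool move_arm, never from a script. Its arguments are lists of equal length, an entry for each row: "jaw": the closure in counts, from 0 (fully open) to 255 (shut); "dp": the shift along the tool's x, y, z in units of 800 mm (1.0 is 800 mm), a list of three; "rotation": the turn, a rotation vector about the tool's x, y, z in units of pi rad (1.0 is pi rad), a list of three. In form: {"jaw": [jaw, ...], "dp": [[dx, dy, dz], ...], "rotation": [[rx, ry, rz], ...]}. A call has 1 to 10 rows; each row shifts and turns the commanded pose from where the row before left it, along the tool's axes as they then stand; what a row does not reach is not made up. A row lasts 1/8 s, in which the tool goes at most 62.5 mm and 10.7 degrees, less where a joint would pass 70% of its speed; a pose out of reach is approached as far as the arm can. A call with a number of a shift or a turn outside -1 to 1 is refused whole. A call with a gripper value outside its range is refused whole. The fingers move at their own pace and stop on an object; "squeeze" is the grip in N (left out, the last holds). Time passes only in rows, so rows that do not move let the fingers close. It gives the time, the measured TCP pose, the force and the opening at its end, in the units of the state.
- bot.observe(): the state, without advancing time (a new reading comes with each control period).
- grab_frame(name): name is "side" or "top"; returns the picture (400x640x3 uint8, blue, green, red); there is no depth.
- calibration(name): a dict with "camera_matrix" (3x3 intrinsics, pixels), "T" (4x4, takes a point from camera to world coordinates). Camera axes: x right, y down, z forward; pixel columns grow to the right and rows downward; lengths in m; the calibration is good to about 2 mm. A picture is of the moment at which its call begins. calibration takes no time and is no camera call.
- workorder.job_done(): hands the job in, once; it reports no verdict.
The state is a dict: "clock": time; "qpos": joint angles; "qd": joint speeds; "joint_efforts": joint torques, N m; "position": TCP position; "tool_rot": TCP orientation; "force": force on the tool from outside, world axes, zero at the start; "moment": the same for the moment, N m; "grip_width": finger opening in m.
Only numpy, scipy, OpenCV 4.12 (cv2) and the standard library are available. Lean on these libraries where they do the work, as an engineer would, in place of code of your own. Each camera call takes 0.05 s, during which the arm holds its last target. There are 200 camera calls.

## Task

Free the deburring tool by unscrewing the knob on its holder, which has the notched rim of a left-hand thread, then run the tool's blade around the top edge of the bore of every plate on the bench, largest plate first and smallest last: each time set it on the edge at the engraved line and go clockwise, seen from above, once right round back to the line with light, steady spring pressure. Stand the tool back in its holder, leaving the knob unscrewed, and lay all the plates flat on the black mat, each well inside its edges and none on another. Do not overtighten the knob, and leave the laser sensor where it stands; a plate that gets knocked aside on the way is simply to be put right.

Things in the scene. Friction and masses are not known exactly. Their poses are not given: they have to be found in the camera images.
- plate_l: large aluminium port plate, 134 x 64 x 28 mm thick, 0.52 kg (may differ by 15 percent), lying flat with its engraved face up; origin at the centre of its underside, x along its length, y across its width, z up. A round bore of 48 mm diameter goes right through, centred 20 mm from the middle towards +x. A dark engraved line on top runs from the bore towards the +x end. It can be gripped across its width. May be absent
- plate_l_bore (a point): centre of the bore of the large plate, level with its top face (28 mm above the underside); axes as the plate, so the engraved line lies at +x of it. The bore's radius is 24 mm
- plate_m: middle aluminium port plate, 120 x 58 x 28 mm thick, 0.44 kg (may differ by 15 percent), lying flat with its engraved face up; origin at the centre of its underside, x along its length, y across its width, z up. A round bore of 40 mm diameter goes right through, centred 20 mm from the middle towards +x. A dark engraved line on top runs from the bore towards the +x end. It can be gripped across its width. May be absent
- plate_m_bore (a point): centre of the bore of the middle plate, level with its top face (28 mm above the underside); axes as the plate, so the engraved line lies at +x of it. The bore's radius is 20 mm
- plate_s: small aluminium port plate, 106 x 52 x 28 mm thick, 0.35 kg (may differ by 15 percent), lying flat with its engraved face up; origin at the centre of its underside, x along its length, y across its width, z up. A round bore of 32 mm diameter goes right through, centred 20 mm from the middle towards +x. A dark engraved line on top runs from the bore towards the +x end. It can be gripped across its width. May be absent
- plate_s_bore (a point): centre of the bore of the small plate, level with its top face (28 mm above the underside); axes as the plate, so the engraved line lies at +x of it. The bore's radius is 16 mm
- deburr: hand deburring tool standing upright in the holder: square grey handle 24 x 24 mm from 56 to 132 mm above the origin, under it a steel collar of 48 mm diameter from 50 to 56 mm, a sleeve of 26 mm diameter from 26 to 50 mm, and the conical blade. Origin on its axis where the blade's point is when the spring is relaxed; z up along the handle, x and y square to the handle's faces; 0.19 kg
- blade_tip (a point): point of the conical blade. The cone widens to 24 mm diameter within 7 mm above the point (flat cone, 120 degrees included), so with its axis some 5 mm inside a bore's edge its flank bears on the edge with the point about 3 mm below the plate's top
- blade (a joint): how far the sprung blade is pushed up into the tool, m: 0 relaxed, 0.011 bottomed; the spring gives 0.4 N per mm, so about 4 mm is a good running pressure
- holder: fixed tool holder: black block 80 x 80 x 60 mm high with an upright through bore of 31 mm diameter in its middle, in which the tool stands with its collar resting on the top face (tool origin then 10 mm above the table). Origin at the middle of the block's underside, z up. Beside it at -x is a grey housing with the knob on top, its axis 85 mm from the bore; a flat steel keeper bar (top 74 mm high) reaches from there over the tool's collar and prevents its lifting out
- knob (a joint): angle of the left-hand keeper knob, rad, growing clockwise seen from above; about 0 to 0.4 at the start (tight); the keeper draws back 7 mm per rad and is clear of the collar from 2.1 rad on; stops at 3.0. The knob rises 1.5 mm per rad. Stiff to about 0.12 N m and stays where it is left. Negative values overtighten it
- knob_grip (a point): on the knob's axis at mid-height of its wing, about 100 mm above the table; turns with the knob: x lies along the wing, y across it, z up. The wing is 56 mm long, 14 mm thick and 28 mm high, on a round hub of 42 mm diameter with notches round its rim (the sign of a left-hand thread); a line is engraved on top of one half of the wing (+x)
- mat: flat black rubber mat on the table, 360 x 200 x 4 mm thick, fixed; origin at the centre of its underside, x along its length, z up
- sensor: delicate black laser sensor on a steel angle bracket, about 60 x 60 x 55 mm high, a bystander; origin at the centre of its underside
Not all that is in view belongs to the job. What is shaped like the plate_l but red is not meant.

How it is judged:
By the outcome, as a careful person would: the job done as asked, in the order asked, and still so for the second after the job is handed in, with the robot touching nothing.
Of plate_l, plate_m, plate_s only 2 to 3 are there at a start; the rules pass over those that are not, and their reading is None.
At some moment in a run one of plate_l, plate_m, plate_s may be knocked a few centimetres aside while the robot is not near it.
It also fails if it takes over 210 s, if anything falls off the work surface, if the arm or the gripper's body presses on something with over 40 N, if the wrist force passes 120 N, or if a joint passes its speed limit or range.

## Working session

There is one attempt and no reset: what is moved stays moved. The work goes in short steps, Python scripts to look and compute and a tool call to move; the robot and the scene stay as the last step left them, time stands still between calls to the robot, and variables do not carry over. Pictures are saved under pics/ and viewed, about 12 in all and at most 16, crops included, and the job is handed in when it is done.

Besides the shell and the picture viewer there is one more tool, called after "Request:" in YAML: its name, and indented under it one key for each argument. move_arm: Moves the arm, as the interface text tells. Shifts and turns lie within -1 to 1; 1 stands for 800 mm of shift or pi rad of turn. Its arguments: {"type":"object","properties":{"jaw":{"type":"array","items":{"type":"number"}},"dp":{"type":"array","items":{"type":"array","items":{"type":"number","minimum":-1,"maximum":1}}},"rotation":{"type":"array","items":{"type":"array","items":{"type":"number","minimum":-1,"maximum":1}}},"squeeze":{"type":"number"}},"required":["jaw","dp","rotation"]}

```bash
ls; mkdir -p pics; python3 - <<'E'
from workcell import bot, grab_frame, calibration, workorder
import cv2
s=bot.observe()
for k,v in s.items(): print(k,v)
print(bot.tcp_to_tips)
for n in("side","top"):
    cv2.imwrite(f"pics/{n}0.png",grab_frame(n)); c=calibration(n); print(n,c["camera_matrix"],c["T"])
E
```

```text
pics
clock 0.0
qpos [ 1.22978395  0.52204373 -0.03632072  1.60000654  0.02121504  1.02109616
 -0.11279648]
qd [ 0.00111846 -0.00024084  0.00057308 -0.00102355  0.00086799  0.00077799
 -0.00050843]
joint_efforts [-8.32220885e-04 -9.27088666e+01  1.97894365e+00 -3.69909525e+01
  1.77069521e-02  8.26388161e-03  5.41987174e-05]
position [ 0.16713214 -0.60209487  0.4041077 ]
tool_rot [-3.14042854e+00  9.95687871e-05  2.70808033e-01]
force [-0.05269875  0.21259288 -0.02898719]
moment [-0.00156544 -0.0303289  -0.0408731 ]
grip_width 0.08562758647164713
0.1734
side [[427.61573487   0.         317.9625362 ]
 [  0.         427.61573487 204.20849728]
 [  0.           0.           1.        ]] [[-0.97534582 -0.0944862   0.19943143  0.26865609]
 [-0.22044485  0.45903362 -0.86063477  0.98810713]
 [-0.01022762 -0.88338015 -0.46854551  0.62718808]
 [ 0.          0.          0.          1.        ]]
top [[490.58145842   0.         321.33090085]
 [  0.         490.58145842 201.76962145]
 [  0.           0.           1.        ]] [[ 2.59726446e-02 -9.98460352e-01  4.90137458e-02  4.36450472e-01]
 [-9.99661917e-01 -2.60009219e-02  6.06784141e-05  7.71884528e-03]
 [ 1.21381759e-03 -4.89987511e-02 -9.98798102e-01  1.33102308e+00]
 [ 0.00000000e+00  0.00000000e+00  0.00000000e+00  1.00000000e+00]]
```

View pics/top0.png

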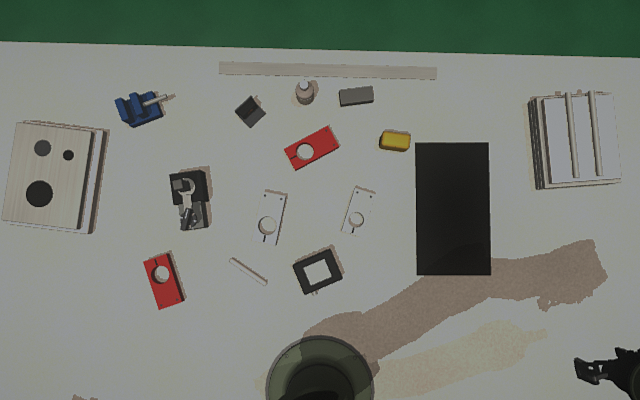

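View pics/side0.png

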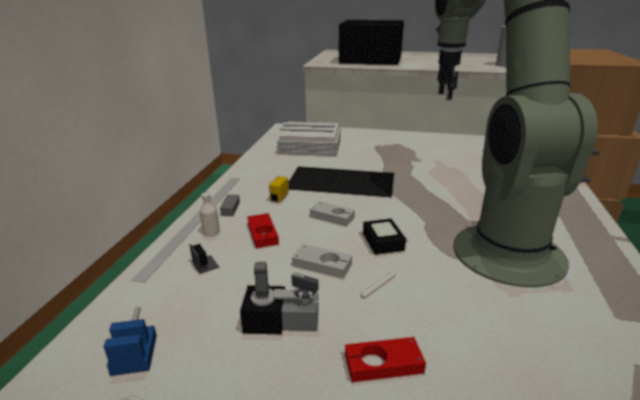

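The top view shows two aluminium plates at about (269,215) and (358,210). The red ones at (163,280) and (312,147) are lookalikes. The holder and knob are at (188,200), the mat at (452,208), and the sensor probably at (250,110). Next I take a close crop and measure.

```bash
cat > h.py <<'E'
import numpy as np, cv2
from workcell import bot, grab_frame, calibration, workorder
from scipy.spatial.transform import Rotation as R
def ray(n,u,v,z):
    c=calibration(n); K=c["camera_matrix"];T=np.array(c["T"])
    d=T[:3,:3]@np.linalg.solve(K,[u,v,1.]); o=T[:3,3]
    return o+d*(z-o[2])/d[2]
def proj(n,p):
    c=calibration(n); K=c["camera_matrix"];T=np.array(c["T"])
    q=K@(T[:3,:3].T@(np.asarray(p,float)-T[:3,3])); return q[:2]/q[2]
def rect(n,cx,cy,w,h,z,ppm=2000,img=None):
    """rectified top-down: world x up, y left, centre (cx,cy), size w(y) h(x) metres at height z"""
    img=grab_frame(n) if img is None else img
    W,H=int(w*ppm),int(h*ppm)
    src=np.float32([proj(n,[cx+h/2,cy+w/2,z]),proj(n,[cx+h/2,cy-w/2,z]),proj(n,[cx-h/2,cy-w/2,z]),proj(n,[cx-h/2,cy+w/2,z])])
    M=cv2.getPerspectiveTransform(src,np.float32([[0,0],[W,0],[W,H],[0,H]]))
    return cv2.warpPerspective(img,M,(W,H),flags=cv2.INTER_CUBIC)
E
python3 - <<'E'
from h import *
img=cv2.imread("pics/top0.png")
a=img[150:260,150:400]; a=cv2.resize(a,None,fx=3.2,fy=3.2,interpolation=cv2.INTER_CUBIC); a=np.clip(a.astype(float)*1.25,0,255).astype('uint8')
b=rect("top",*ray("top",188,200,0.1)[:2],0.12,0.2,0.11,img=img)
pad=np.zeros((600,800,3),'uint8'); 
pad[:min(352,a.shape[0]),:800]=a[:352,:800]
s=cv2.imread("pics/side0.png")[255:335,235:325]; s=cv2.resize(s,None,fx=2.7,fy=2.7,interpolation=cv2.INTER_CUBIC)
pad[355:355+s.shape[0],:s.shape[1]]=s
b=cv2.resize(img[165:235,165:215],None,fx=3.5,fy=3.5,interpolation=cv2.INTER_CUBIC);pad[355:600,300:300+b.shape[1]]=b[:245]
b=cv2.resize(img[90:130,230:270],None,fx=6,fy=6,interpolation=cv2.INTER_CUBIC);pad[355:595,520:760]=b
cv2.imwrite("pics/c1.png",pad)
print("matcorners",[ray("top",*p,.004).round(3) for p in((415,142),(489,143),(491,275),(416,274))])
E
```

```text
matcorners [array([ 0.671, -0.243,  0.004]), array([ 0.674, -0.445,  0.004]), array([ 0.316, -0.454,  0.004]), array([ 0.314, -0.252,  0.004])]
```

View pics/c1.png

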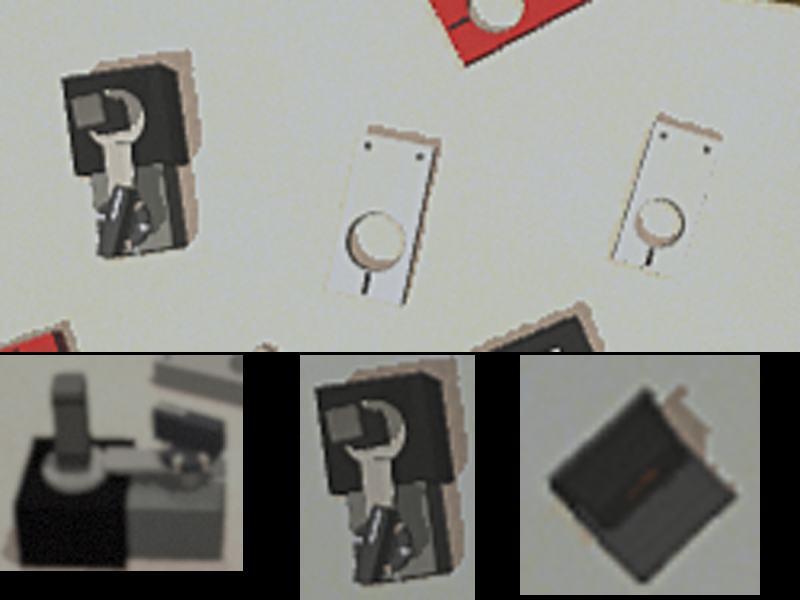

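```bash
cat > fit.py <<'E'
from h import *
from scipy.optimize import minimize
from scipy.ndimage import map_coordinates
SZ=dict(l=(.134,.064,.024),m=(.120,.058,.020),s=(.106,.052,.016))
def model(k,z0=0):
    L,W,r=SZ[k]; t=np.linspace(-1,1,60); o=np.ones(60)*1.
    e=np.vstack([np.c_[t*L/2,o*W/2],np.c_[t*L/2,-o*W/2],np.c_[o*L/2,t*W/2],np.c_[-o*L/2,t*W/2]])
    a=np.linspace(0,2*np.pi,90); c=np.c_[.02+r*np.cos(a),r*np.sin(a)]
    return np.c_[e,0*e[:,0]+z0+.028],np.c_[c,0*c[:,0]+z0+.028]
def pv(n,P):
    c=calibration(n);K=c["camera_matrix"];T=np.array(c["T"])
    q=(P-T[:3,3])@T[:3,:3]@K.T; return q[:,:2]/q[:,2:]
def place(P,p):
    c,s=np.cos(p[2]),np.sin(p[2]); return np.c_[p[0]+c*P[:,0]-s*P[:,1],p[1]+s*P[:,0]+c*P[:,1],P[:,2]]
def fit(k,x0,img,z0=0,n="top"):
    g=cv2.GaussianBlur(img,(0,0),.8).astype(float); 
    G=np.sqrt(sum(cv2.Sobel(g,cv2.CV_64F,*d).max(2)**2 for d in((1,0),(0,1)))); G=np.minimum(G,60)
    e,c=model(k,z0)
    def sc(p):
        f=lambda P:map_coordinates(G,pv(n,place(P,p))[:,::-1].T,order=1).mean()
        return -(f(e)+f(c))
    best=None
    for dx in(-.008,0,.008):
      for dy in(-.008,0,.008):
        for da in(-.12,0,.12):
            p0=np.array(x0)+[dx,dy,da]
            r=minimize(sc,p0,method="Nelder-Mead",options=dict(initial_simplex=np.array([p0,p0+[.004,0,0],p0+[0,.004,0],p0+[0,0,.06]]),xatol=1e-5,fatol=1e-4))
            if best is None or r.fun<best.fun: best=r
    return best.x,-best.fun
E
python3 - <<'E'
from fit import *
img=cv2.imread("pics/top0.png")
for nm,bp in(("A",(267.5,225.3)),("B",(356.5,219.5))):
    b=ray("top",*bp,.028)[:2]; yaw=np.pi+(-.2 if nm=="A" else -.25)
    for k in "lms":
        for yw in (yaw,):
            x0=[b[0]-.02*np.cos(yw),b[1]-.02*np.sin(yw),yw]
            p,s=fit(k,x0,img); print(nm,k,p.round(4),round(s,2))
px=lambda a,b:(150+a/3.2,150+b/3.2)
print("block",[ray("top",*px(*q),.06)[:2].round(4) for q in((62,78),(166,64),(188,162),(75,175))])
print("handle",ray("top",*px(88,109),.142).round(4),"wing",ray("top",*px(118,221),.114).round(4))
s=img
a=cv2.resize(s[165:235,165:215],None,fx=8,fy=8,interpolation=cv2.INTER_CUBIC)
a=np.clip(a*1.5,0,255).astype('uint8')
sd=cv2.imread("pics/side0.png")[258:338,238:323]; sd=cv2.resize(sd,None,fx=4.7,fy=4.7,interpolation=cv2.INTER_CUBIC)
sd=np.clip(sd*1.5,0,255).astype('uint8')
o=np.zeros((560,800,3),'uint8'); o[:560,:400]=a; o[:376,400:800]=sd[:376,:400] if sd.shape[1]>=400 else np.pad(sd,((0,0),(0,400-sd.shape[1]),(0,0)))[:376]
cv2.imwrite("pics/c2.png",o)
E
```

```text
Traceback (most recent call last):
  File "fit.py", line 27, in fit
    r=minimize(sc,p0,method="Nelder-Mead",options=dict(initial_simplex=np.array([p0,p0+[.004,0,0],p0+[0,.004,0],p0+[0,0,.06]]),xatol=1e-5,fatol=1e-4))
  File "fit.py", line 21, in sc
    return -(f(e)+f(c))
             ~^^^
  File "fit.py", line 20, in <lambda>
    f=lambda P:map_coordinates(G,pv(n,place(P,p))[:,::-1].T,order=1).mean()
                                 ~~^^^^^^^^^^^^^^
  File "fit.py", line 11, in pv
    c=calibration(n);K=c["camera_matrix"];T=np.array(c["T"])
ValueError: time passes only in moves, steps and waits
```

```bash
sed -i 's/^from scipy.spatial.*/&\nimport functools; calibration=functools.cache(calibration)/' h.py
cat > run1.py <<'E'
from fit import *
img=cv2.imread("pics/top0.png")
for nm,bp in(("A",(267.5,225.3)),("B",(356.5,219.5))):
    b=ray("top",*bp,.028)[:2]; yaw=np.pi+(-.2 if nm=="A" else -.25)
    for k in "lms":
        for yw in (yaw,):
            x0=[b[0]-.02*np.cos(yw),b[1]-.02*np.sin(yw),yw]
            p,s=fit(k,x0,img); print(nm,k,p.round(4),round(s,2))
px=lambda a,b:(150+a/3.2,150+b/3.2)
print("block",[ray("top",*px(*q),.06)[:2].round(4) for q in((62,78),(166,64),(188,162),(75,175))])
print("handle",ray("top",*px(88,109),.142).round(4),"wing",ray("top",*px(118,221),.114).round(4))
s=img
a=cv2.resize(s[165:235,165:215],None,fx=8,fy=8,interpolation=cv2.INTER_CUBIC)
a=np.clip(a*1.5,0,255).astype('uint8')
sd=cv2.imread("pics/side0.png")[258:338,238:323]; sd=cv2.resize(sd,None,fx=4.7,fy=4.7,interpolation=cv2.INTER_CUBIC)
sd=np.clip(sd*1.5,0,255).astype('uint8')
o=np.zeros((560,800,3),'uint8'); o[:560,:400]=a; o[:376,400:799]=sd[:376,:399]
cv2.imwrite("pics/c2.png",o)
E
python3 run1.py
```

```text
A l [0.4528 0.1412 2.9489] 95.31
A m [0.4577 0.144  3.0694] 94.22
A s [0.4653 0.1441 2.8766] 78.73
B l [ 0.4767 -0.0893  2.8565] 82.86
B m [ 0.4718 -0.0902  2.8588] 89.45
B s [ 0.4815 -0.0913  2.8623] 92.36
block [array([0.5598, 0.4046]), array([0.5735, 0.3206]), array([0.4942, 0.2998]), array([0.4813, 0.3908])]
handle [0.5288 0.3583 0.142 ] wing [0.4446 0.3398 0.114 ]
```

View pics/c2.png

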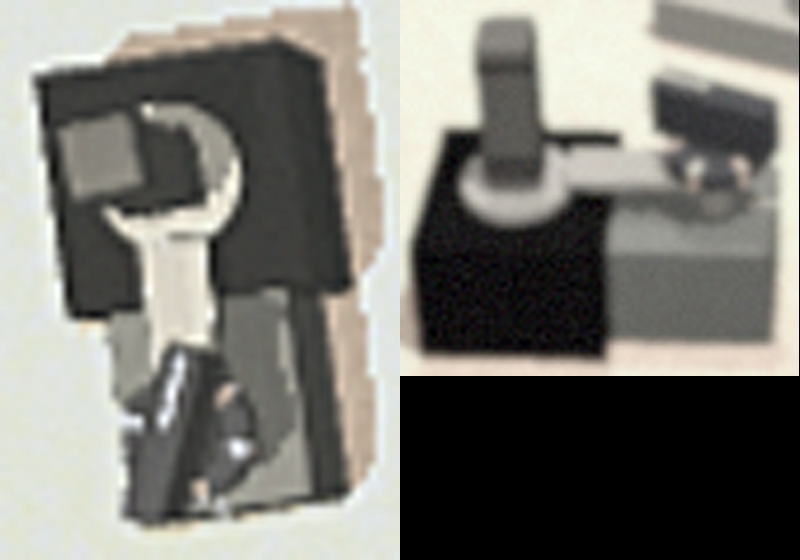

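```bash
cat > run2.py <<'E'
from fit import *
img=cv2.imread("pics/top0.png")
P=dict(A=dict(l=[0.4528,0.1412,2.9489],m=[0.4577,0.144,3.0694]),B=dict(m=[0.4718,-0.0902,2.8588],s=[0.4815,-0.0913,2.8623]))
out=[]
for nm,d in P.items():
    c=list(d.values())[0][:2]
    for k in [None]+list(d):
        r=rect("top",c[0],c[1],.13,.18,.028,ppm=1600,img=img); r=np.clip(r.astype(float)*1.35,0,255).astype('uint8')
        if k:
            for M in model(k):
                q=place(M,d[k]); 
                for x,y,_ in q[::2]: cv2.circle(r,(int((c[1]+.065-y)*1600),int((c[0]+.09-x)*1600)),0,(0,0,255),-1)
        out.append(r)
a=np.hstack(out[:3]);b=np.hstack(out[3:])
k=rect("top",.46,.345,.1,.16,.114,ppm=1800,img=img); k=np.clip(k.astype(float)*1.8,0,255).astype('uint8')
cv2.drawMarker(k,(90,144+int(.016*1800)),(0,0,255),0,8)
o=np.zeros((600,800,3),'uint8'); o[:288,:a.shape[1]]=a; o[300:588,:b.shape[1]]=b; o[:288,620:800]=k
cv2.imwrite("pics/c3.png",o)
E
python3 run2.py
```

```text
(no output)
```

View pics/c3.png

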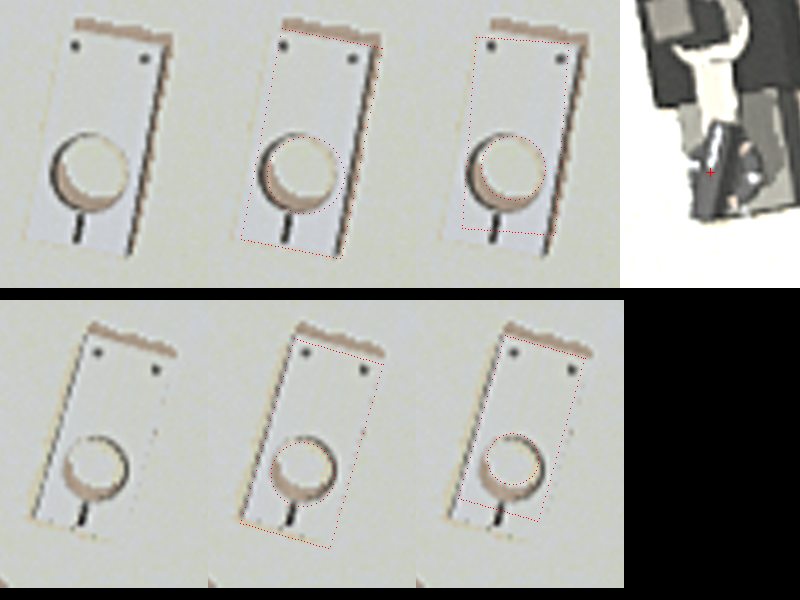

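L and M are present: the bores measure 48 and 39 mm. S is absent. The red plates are the decoys. Knob wing at about (.444,.341), with its engraved half pointing at yaw -0.22. I plan the first reach.

```bash
cat > plan.py <<'E'
from h import *
import json
def plan(wps,jaw=0,start=None,mode=0):
    """wps: (x,y,z of grasp point, yaw, nrows); prints move rows"""
    if start is None:
        s=bot.observe(); p=np.array(s["position"]); y=s["tool_rot"][2]
    else: p=np.array(start[:3])+[0,0,.155]; y=start[3]
    dp=[];ro=[]
    for x,yy,z,w,n in wps:
        t=np.array([x,yy,z+.155]); p0=p.copy(); y0=y; dy=(w-y0)
        for i in range(1,n+1):
            tp=p0+(t-p0)*i/n; r=round(-(dy/n)/np.pi,4)
            if i==n: r=round(-(w-y)/np.pi,4)
            d=tp-p; c,s=np.cos(y),np.sin(y)
            v=np.round(np.array([c*d[0]+s*d[1],s*d[0]-c*d[1],-d[2]])/.8,4)
            assert abs(r)<.0595 and np.linalg.norm(v)<.0782,(r,v)
            p=p+.8*np.array([c*v[0]+s*v[1],s*v[0]-c*v[1],-v[2]]); y-=r*np.pi
            dp.append(v.tolist()); ro.append([0,0,r])
    for i in range(0,len(dp),10):
        a,b=dp[i:i+10],ro[i:i+10]
        print(json.dumps(dict(jaw=[jaw]*len(a),dp=a,rotation=b)).replace(" ",""))
def st():
    s=bot.observe(); print(round(s["clock"],2),"grasp",(np.array(s["position"])-[0,0,.155]).round(4),"rot",np.round(s["tool_rot"],3),"F",np.round(s["force"],2),"M",np.round(s["moment"],2),"w",round(s["grip_width"],4),"q",np.round(s["qpos"],2))
E
python3 - <<'E'
from plan import *
plan([(.42,-.43,.25,1.1,8),(.6,-.1,.25,1.9,8),(.53,.2,.25,2.6,7),(.444,.341,.2,2.92,5)])
E
```

```text
{"jaw":[0,0,0,0,0,0,0,0,0,0],"dp":[[0.0453,-0.0153,-0.0001],[0.0466,-0.0106,-0.0002],[0.0474,-0.0057,-0.0001],[0.0478,-0.0008,-0.0001],[0.0476,0.0042,-0.0001],[0.0469,0.0091,-0.0002],[0.0458,0.0139,-0.0001],[0.044,0.0186,-0.0001],[0.0587,0.0017,-0.0],[0.0583,0.0075,-0.0]],"rotation":[[0,0,-0.033],[0,0,-0.033],[0,0,-0.033],[0,0,-0.033],[0,0,-0.033],[0,0,-0.033],[0,0,-0.033],[0,0,-0.0329],[0,0,-0.0318],[0,0,-0.0318]]}
{"jaw":[0,0,0,0,0,0,0,0,0,0],"dp":[[0.0572,0.0133,-0.0],[0.0556,0.0189,-0.0],[0.0534,0.0244,-0.0],[0.0508,0.0296,-0.0],[0.0475,0.0345,-0.0],[0.0438,0.039,-0.0],[0.0547,0.0055,-0.0],[0.054,0.0109,-0.0],[0.0525,0.0163,-0.0],[0.0507,0.0214,-0.0]],"rotation":[[0,0,-0.0318],[0,0,-0.0318],[0,0,-0.0318],[0,0,-0.0318],[0,0,-0.0318],[0,0,-0.0321],[0,0,-0.0318],[0,0,-0.0318],[0,0,-0.0318],[0,0,-0.0318]]}
{"jaw":[0,0,0,0,0,0,0,0],"dp":[[0.0483,0.0264,-0.0],[0.0454,0.031,-0.0],[0.0421,0.0354,-0.0],[0.0366,0.0191,0.0125],[0.0353,0.0215,0.0125],[0.0338,0.0236,0.0125],[0.0323,0.0258,0.0125],[0.0306,0.0278,0.0125]],"rotation":[[0,0,-0.0318],[0,0,-0.0318],[0,0,-0.032],[0,0,-0.0204],[0,0,-0.0204],[0,0,-0.0204],[0,0,-0.0204],[0,0,-0.0203]]}
```

Request:
move_arm:
  jaw: [0,0,0,0,0,0,0,0,0,0]
  dp:
    - [0.0453,-0.0153,0]
    - [0.0466,-0.0106,0]
    - [0.0474,-0.0057,0]
    - [0.0478,-0.0008,0]
    - [0.0476,0.0042,0]
    - [0.0469,0.0091,0]
    - [0.0458,0.0139,0]
    - [0.044,0.0186,0]
    - [0.0587,0.0017,0]
    - [0.0583,0.0075,0]
  rotation:
    - [0,0,-0.033]
    - [0,0,-0.033]
    - [0,0,-0.033]
    - [0,0,-0.033]
    - [0,0,-0.033]
    - [0,0,-0.033]
    - [0,0,-0.033]
    - [0,0,-0.033]
    - [0,0,-0.032]
    - [0,0,-0.032]

```text
clock: 1.35
position: [0.4656, -0.3463, 0.4043]
tool_rot: [-3.141, -0.0, 1.304]
force: [0.4, 0.3, 0.2]
grip_width: 0.0854
```

```bash
python3 -c "
from plan import *
st()"
```

```text
1.35 grasp [ 0.4656 -0.3463  0.2493] rot [-3.141 -0.     1.304] F [0.37 0.3  0.21] M [-0.02  0.01 -0.07] w 0.0854 q [ 0.79  0.47 -0.36  1.71  0.19  1.    0.1 ]
```

Request:
move_arm:
  jaw: [0,0,0,0,0,0,0,0,0,0]
  dp:
    - [0.0572,0.0133,0]
    - [0.0556,0.0189,0]
    - [0.0534,0.0244,0]
    - [0.0508,0.0296,0]
    - [0.0475,0.0345,0]
    - [0.0438,0.039,0]
    - [0.0547,0.0055,0]
    - [0.054,0.0109,0]
    - [0.0525,0.0163,0]
    - [0.0507,0.0214,0]
  rotation:
    - [0,0,-0.0318]
    - [0,0,-0.0318]
    - [0,0,-0.0318]
    - [0,0,-0.0318]
    - [0,0,-0.0318]
    - [0,0,-0.0321]
    - [0,0,-0.0318]
    - [0,0,-0.0318]
    - [0,0,-0.0318]
    - [0,0,-0.0318]

```text
clock: 2.6
position: [0.5588, 0.0727, 0.4045]
tool_rot: [-3.141, -0.0, 2.304]
force: [-0.5, -0.7, -0.7]
grip_width: 0.0858
```

Request:
move_arm:
  jaw: [0,0,0,0,0,0,0,0]
  dp:
    - [0.0483,0.0264,0]
    - [0.0454,0.031,0]
    - [0.0421,0.0354,0]
    - [0.0366,0.0191,0.0125]
    - [0.0353,0.0215,0.0125]
    - [0.0338,0.0236,0.0125]
    - [0.0323,0.0258,0.0125]
    - [0.0306,0.0278,0.0125]
  rotation:
    - [0,0,-0.0318]
    - [0,0,-0.0318]
    - [0,0,-0.032]
    - [0,0,-0.0204]
    - [0,0,-0.0204]
    - [0,0,-0.0204]
    - [0,0,-0.0204]
    - [0,0,-0.0203]

```text
clock: 3.6
position: [0.4423, 0.3416, 0.3542]
tool_rot: [-3.141, -0.0, 2.924]
force: [0.3, 0.6, -0.1]
grip_width: 0.0855
```

```bash
python3 -c "
from plan import *
st()
plan([(.444,.341,.109,2.92,4)])
cv2.imwrite('pics/s2.png',cv2.resize(grab_frame('side')[180:340,200:400],None,fx=4,fy=4,interpolation=2)[:600])"
```

```text
3.6 grasp [0.4423 0.3416 0.1992] rot [-3.141 -0.     2.924] F [ 0.25  0.64 -0.08] M [ 0.01 -0.05 -0.01] w 0.0855 q [-0.19  0.59 -0.82  1.8   0.51  0.98  0.13]
{"jaw":[0,0,0,0],"dp":[[-0.0005,-0.0001,0.0282],[-0.0006,-0.0,0.0282],[-0.0005,-0.0001,0.0281],[-0.0006,-0.0001,0.0282]],"rotation":[[0,0,0.0003],[0,0,0.0003],[0,0,0.0003],[0,0,0.0002]]}
```

View pics/s2.png

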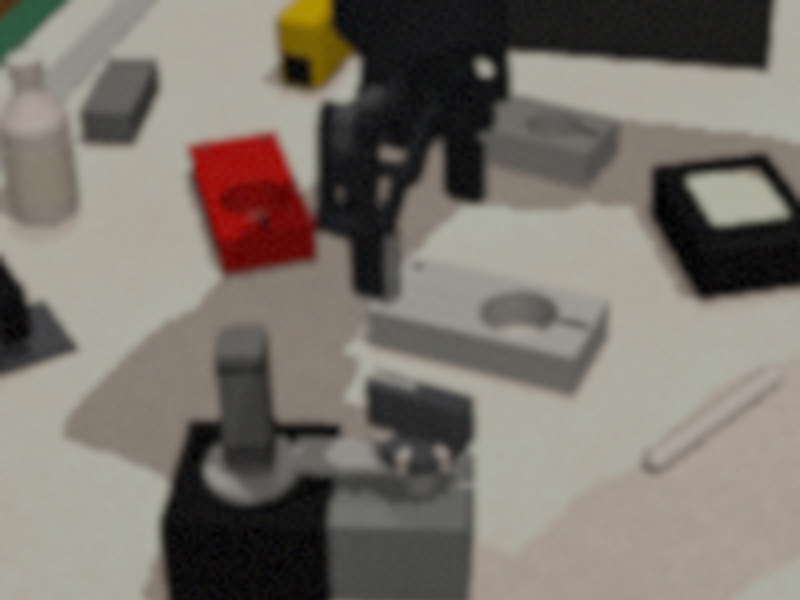

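The gripper is over the wing. I descend and close gently.

Request:
move_arm:
  jaw: [0,0,0,0,0,0]
  dp:
    - [-0.0005,0,0.0282]
    - [-0.0006,0,0.0282]
    - [-0.0005,0,0.0281]
    - [-0.0006,0,0.0282]
    - [0,0,0]
    - [0,0,0]
  rotation:
    - [0,0,0]
    - [0,0,0]
    - [0,0,0]
    - [0,0,0]
    - [0,0,0]
    - [0,0,0]

```text
clock: 4.4
position: [0.4447, 0.3407, 0.2653]
tool_rot: [3.141, 0.0, 2.922]
force: [-0.1, -0.9, 0.9]
grip_width: 0.0854
```

Request:
move_arm:
  jaw: [200,200,200,200,200,200,200,200,200,200]
  dp:
    - [0,0,0]
    - [0,0,0]
    - [0,0,0]
    - [0,0,0]
    - [0,0,0]
    - [0,0,0]
    - [0,0,0]
    - [0,0,0]
    - [0,0,0]
    - [0,0,0]
  rotation:
    - [0,0,0]
    - [0,0,0]
    - [0,0,0]
    - [0,0,0]
    - [0,0,0]
    - [0,0,0]
    - [0,0,0]
    - [0,0,0]
    - [0,0,0]
    - [0,0,0]
  squeeze: 25

```text
clock: 5.65
position: [0.4448, 0.3417, 0.2651]
tool_rot: [3.138, 0.001, 2.922]
force: [3.4, 8.1, -1.1]
grip_width: 0.0186
```

```bash
python3 -c "
from plan import *
st()"
```

```text
5.65 grasp [0.4448 0.3417 0.1101] rot [3.138e+00 1.000e-03 2.922e+00] F [ 3.36  8.13 -1.09] M [ 1.76 -0.64  0.08] w 0.0186 q [-0.25  0.71 -0.73  1.86  0.64  0.82  0.04]
```

Request:
move_arm:
  jaw: [200,200,200,255,255,255,255]
  dp:
    - [0,-0.003,0]
    - [0,0,0]
    - [0,0,0]
    - [0,0,0]
    - [0,0,0]
    - [0,0,0]
    - [0,0,0]
  rotation:
    - [0,0,0]
    - [0,0,0]
    - [0,0,0]
    - [0,0,0]
    - [0,0,0]
    - [0,0,0]
    - [0,0,0]

```text
clock: 6.52
position: [0.4448, 0.3417, 0.2657]
tool_rot: [3.131, 0.001, 2.924]
force: [11.2, 27.4, -11.7]
grip_width: 0.0134
```

```bash
python3 -c "
from plan import *
st()"
```

```text
6.53 grasp [0.4448 0.3417 0.1107] rot [3.131e+00 1.000e-03 2.924e+00] F [ 11.16  27.41 -11.73] M [ 6.02 -1.98  0.1 ] w 0.0134 q [-0.25  0.71 -0.73  1.86  0.64  0.81  0.04]
```

Request:
move_arm:
  jaw: [255,255,255,255]
  dp:
    - [0,0.003,0]
    - [0,0.001,0]
    - [0,0,0]
    - [0,0,0]
  rotation:
    - [0,0,0]
    - [0,0,0]
    - [0,0,0]
    - [0,0,0]

```text
clock: 7.02
position: [0.4448, 0.3434, 0.2659]
tool_rot: [3.136, 0.001, 2.923]
force: [-0.4, 12.0, 7.6]
grip_width: 0.0135
```

```bash
python3 -c "
from plan import *
st()"
```

```text
7.03 grasp [0.4448 0.3434 0.1109] rot [3.136e+00 1.000e-03 2.923e+00] F [-0.42 11.96  7.6 ] M [ 2.71 -0.33  0.08] w 0.0135 q [-0.25  0.71 -0.73  1.85  0.64  0.82  0.04]
```

Request:
move_arm:
  jaw: [255,255,255]
  dp:
    - [0,0.0015,-0.001]
    - [0,0,0]
    - [0,0,0]
  rotation:
    - [0,0,0]
    - [0,0,0]
    - [0,0,0]

```text
clock: 7.4
position: [0.445, 0.3439, 0.2664]
tool_rot: [3.138, 0.001, 2.923]
force: [-4.2, 7.0, 17.3]
grip_width: 0.0131
```

```bash
python3 -c "
from plan import *
st()"
```

```text
7.4 grasp [0.445  0.3439 0.1114] rot [3.138e+00 1.000e-03 2.923e+00] F [-4.23  6.96 17.34] M [ 1.68  0.15 -0.01] w 0.0131 q [-0.25  0.71 -0.73  1.85  0.64  0.82  0.04]
```

Request:
move_arm:
  jaw: [255,255,255]
  dp:
    - [0,0.0007,-0.002]
    - [0,0,0]
    - [0,0,0]
  rotation:
    - [0,0,0]
    - [0,0,0]
    - [0,0,0]

```text
clock: 7.78
position: [0.4449, 0.3442, 0.2677]
tool_rot: [3.139, -0.0, 2.923]
force: [-9.1, 3.7, 28.5]
grip_width: 0.0134
```

```bash
python3 -c "
from plan import *
st()
cv2.imwrite('pics/s3.png',cv2.resize(grab_frame('side')[220:340,220:350],None,fx=4.6,fy=4.6,interpolation=2)[:600])"
```

```text
7.78 grasp [0.4449 0.3442 0.1127] rot [ 3.139 -0.     2.923] F [-9.13  3.74 28.52] M [ 1.2   1.04 -0.02] w 0.0134 q [-0.25  0.71 -0.73  1.85  0.63  0.83  0.04]
```

View pics/s3.png

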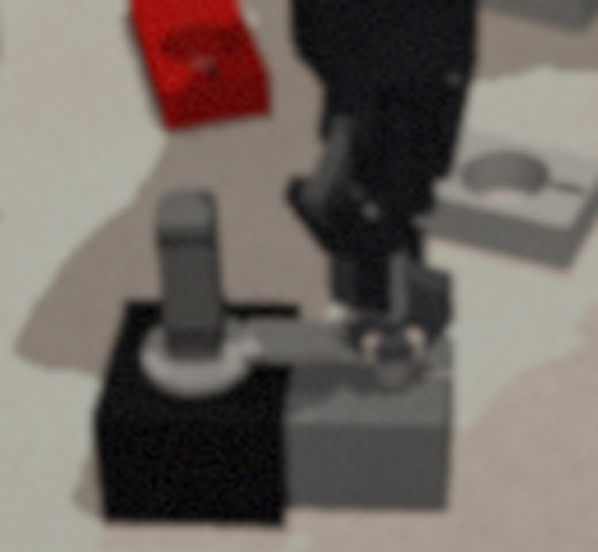

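```bash
python3 -c "
from plan import *
f=lambda p:(proj('side',p)-[220,220])*4.6
for p in [(.4449,.3442,.1127),(.4449,.3442,.095),(.444,.341,.086),(.444,.341,.114),(.4713,.335,.114),(.4167,.347,.114),(.5275,.356,.142),(.5275,.356,.06)]: print(p,f(p).round(0), proj('top',p).round(1))
"
```

```text
(0.4449, 0.3442, 0.1127) [392. 264.] [185.3 218.9]
(0.4449, 0.3442, 0.095) [393. 298.] [187.2 219. ]
(0.444, 0.341, 0.086) [398. 310.] [189.4 219.4]
(0.444, 0.341, 0.114) [396. 258.] [186.4 219.3]
(0.4713, 0.335, 0.114) [338. 241.] [189.2 208.3]
(0.4167, 0.347, 0.114) [456. 275.] [183.5 230.3]
(0.5275, 0.356, 0.142) [192. 200.] [178.4 184.6]
(0.5275, 0.356, 0.06) [206. 353.] [187.6 187.3]
```

Request:
move_arm:
  jaw: [150,150,150,150,150]
  dp:
    - [0,0,0]
    - [0,0,0]
    - [0,0,0]
    - [0,0,0]
    - [0,0,0]
  rotation:
    - [0,0,0]
    - [0,0,0]
    - [0,0,0]
    - [0,0,0]
    - [0,0,0]

```text
clock: 8.45
position: [0.4452, 0.3429, 0.2669]
tool_rot: [-3.141, -0.0, 2.922]
force: [1.4, -0.2, -0.4]
grip_width: 0.0354
```

```bash
python3 -c "
from plan import *
st()"
```

```text
8.45 grasp [0.4452 0.3429 0.1119] rot [-3.141 -0.     2.922] F [ 1.39 -0.23 -0.44] M [0.   0.04 0.01] w 0.0354 q [-0.25  0.71 -0.73  1.85  0.63  0.83  0.04]
```

Request:
move_arm:
  jaw: [150,190,255,255,255,255,255]
  dp:
    - [0,0.002,0.002]
    - [0,0,0]
    - [0,0,0]
    - [0,0,0]
    - [0,0,0]
    - [0,0,0]
    - [0,0,0]
  rotation:
    - [0,0,0]
    - [0,0,0]
    - [0,0,0]
    - [0,0,0]
    - [0,0,0]
    - [0,0,0]
    - [0,0,0]
  squeeze: 20

```text
clock: 9.32
position: [0.4454, 0.3448, 0.2657]
tool_rot: [3.141, 0.0, 2.922]
force: [-10.4, -2.1, 31.9]
grip_width: 0.0134
```

```bash
python3 -c "
from plan import *
st()"
```

```text
9.32 grasp [0.4454 0.3448 0.1107] rot [3.141 0.    2.922] F [-10.41  -2.09  31.89] M [-0.08  1.73  0.05] w 0.0134 q [-0.26  0.71 -0.73  1.85  0.64  0.83  0.04]
```

Request:
move_arm:
  jaw: [190,190,190,190,190,255,255,255,255,255]
  dp:
    - [0,0,0]
    - [0,0,0]
    - [0,0,-0.004]
    - [0,0,-0.005]
    - [0,0,0]
    - [0,0,0]
    - [0,0,0]
    - [0,0,0]
    - [0,0,0]
    - [0,0,0]
  rotation:
    - [0,0,0]
    - [0,0,0]
    - [0,0,0]
    - [0,0,0]
    - [0,0,0]
    - [0,0,0]
    - [0,0,0]
    - [0,0,0]
    - [0,0,0]
    - [0,0,0]

```text
clock: 10.58
position: [0.4456, 0.3447, 0.2727]
tool_rot: [3.141, 0.0, 2.922]
force: [-2.5, -0.3, 17.4]
grip_width: 0.0132
```

```bash
python3 -c "
from plan import *
st()"
```

```text
10.57 grasp [0.4456 0.3447 0.1177] rot [3.141 0.    2.922] F [-2.52 -0.29 17.38] M [0.01 0.81 0.02] w 0.0132 q [-0.25  0.7  -0.74  1.84  0.63  0.84  0.05]
```

Request:
move_arm:
  jaw: [255,255,255,255,255,255,255]
  dp:
    - [0,0,0]
    - [0,0,0]
    - [0,0,-0.0002]
    - [0,0,-0.0002]
    - [0,0,-0.0002]
    - [0,0,-0.0002]
    - [0,0,0]
  rotation:
    - [0,0,0.02]
    - [0,0,0.03]
    - [0,0,0.03]
    - [0,0,0.03]
    - [0,0,0.03]
    - [0,0,0.03]
    - [0,0,0]
  squeeze: 30

```text
clock: 11.45
position: [0.4454, 0.3449, 0.2736]
tool_rot: [3.141, 0.0, 2.386]
force: [-1.0, -0.4, 5.5]
grip_width: 0.0135
```

```bash
python3 -c "
from plan import *
st()"
```

```text
11.45 grasp [0.4454 0.3449 0.1186] rot [3.141 0.    2.386] F [-0.99 -0.41  5.54] M [ 0.05 -0.44 -0.07] w 0.0135 q [-0.33  0.67 -0.61  1.85  0.52  0.79 -0.41]
```

Request:
move_arm:
  jaw: [255,255,255,255,255,255,255,255]
  dp:
    - [0,0,-0.0002]
    - [0,0,-0.0002]
    - [0,0,-0.0002]
    - [0,0,-0.0002]
    - [0,0,-0.0002]
    - [0,0,-0.0002]
    - [0,0,-0.0002]
    - [0,0,-0.0002]
  rotation:
    - [0,0,0.035]
    - [0,0,0.035]
    - [0,0,0.035]
    - [0,0,0.035]
    - [0,0,0.035]
    - [0,0,0.035]
    - [0,0,0.035]
    - [0,0,0.035]

```text
clock: 12.45
position: [0.4455, 0.3449, 0.2748]
tool_rot: [3.141, -0.001, 1.505]
force: [-10.8, -4.2, 43.9]
grip_width: 0.013
```

Request:
move_arm:
  jaw: [255,255,255,255,255,255,255,255]
  dp:
    - [0,0,-0.0002]
    - [0,0,-0.0002]
    - [0,0,-0.0002]
    - [0,0,-0.0002]
    - [0,0,-0.0002]
    - [0,0,-0.0002]
    - [0,0,-0.0002]
    - [0,0,0]
  rotation:
    - [0,0,0.035]
    - [0,0,0.035]
    - [0,0,0.035]
    - [0,0,0.035]
    - [0,0,0.035]
    - [0,0,0.035]
    - [0,0,0.04]
    - [0,0,0]

```text
clock: 13.45
position: [0.4455, 0.3448, 0.2759]
tool_rot: [3.141, -0.0, 0.721]
force: [-6.9, -0.9, 32.7]
grip_width: 0.0131
```

```bash
python3 -c "
from plan import *
st()"
```

```text
13.45 grasp [0.4455 0.3448 0.1209] rot [ 3.141 -0.     0.721] F [-6.87 -0.9  32.66] M [-0.24  2.42 -0.14] w 0.0131 q [-0.63  0.6  -0.18  1.86  0.16  0.69 -1.76]
```

Request:
move_arm:
  jaw: [100,100,100,100,50,0,0,0]
  dp:
    - [0,0,0]
    - [0,0,0]
    - [0,0,0]
    - [0,0,0]
    - [0,0,-0.04]
    - [0,0,-0.06]
    - [0,0,-0.06]
    - [-0.07,0,0]
  rotation:
    - [0,0,0]
    - [0,0,0]
    - [0,0,0]
    - [0,0,0]
    - [0,0,0]
    - [0,0,0]
    - [0,0,0]
    - [0,0,0]

```text
clock: 14.45
position: [0.4047, 0.309, 0.4065]
tool_rot: [-3.141, -0.007, 0.723]
force: [0.1, 0.2, -1.1]
grip_width: 0.0855
```

```bash
python3 -c "
from plan import *
st()
t=grab_frame('top'); cv2.imwrite('pics/top1.png',t)
a=cv2.resize(t[155:245,155:255],None,fx=4,fy=4,interpolation=2)
b=cv2.resize(grab_frame('side')[245:345,230:330],None,fx=4,fy=4,interpolation=2)[:360]
cv2.imwrite('pics/v1.png',np.clip(np.hstack([a,b])*1.4,0,255).astype('uint8'))"
```

```text
14.45 grasp [0.4047 0.309  0.2515] rot [-3.141 -0.007  0.723] F [ 0.1   0.23 -1.05] M [-0.04  0.01 -0.05] w 0.0855 q [-0.59  0.34 -0.22  1.89  0.09  0.91 -1.71]
```

View pics/v1.png

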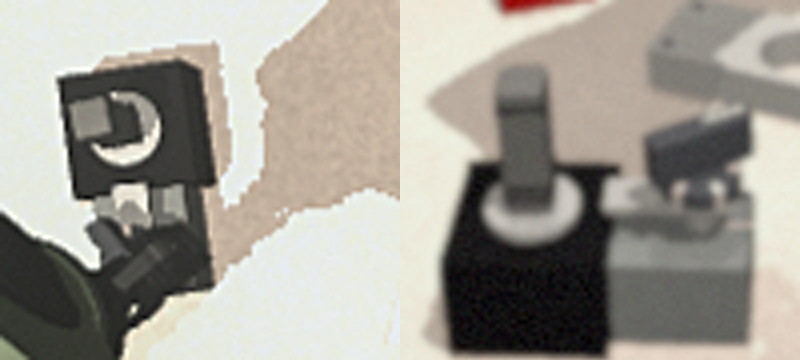

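```bash
python3 -c "
from plan import *
print([ray('top',155+u/4,155+v/4,.142)[:2].round(4) for u,v in((68,103),(104,94),(110,130),(75,138),(89,116))])
plan([(.529,.3600,.25,.2,5),(.529,.3600,.105,.2,5)])"
```

```text
[array([0.5365, 0.372 ]), array([0.5425, 0.3504]), array([0.5207, 0.3458]), array([0.5153, 0.3669]), array([0.5289, 0.3589])]
{"jaw":[0,0,0,0,0,0,0,0,0,0],"dp":[[0.0332,0.0108,-0.0003],[0.0342,0.0073,-0.0003],[0.0347,0.0037,-0.0003],[0.035,0.0,-0.0003],[0.0347,-0.0035,-0.0003],[0.0,-0.0,0.0363],[0.0,-0.0,0.0362],[0.0,-0.0,0.0363],[0.0,-0.0,0.0362],[0.0,-0.0001,0.0363]],"rotation":[[0,0,0.0332],[0,0,0.0332],[0,0,0.0332],[0,0,0.0332],[0,0,0.0334],[0,0,-0.0],[0,0,-0.0],[0,0,-0.0],[0,0,-0.0],[0,0,-0.0]]}
```

Request:
move_arm:
  jaw: [0,0,0,0,0,0,0,0,0,0]
  dp:
    - [0.0332,0.0108,0]
    - [0.0342,0.0073,0]
    - [0.0347,0.0037,0]
    - [0.035,0,0]
    - [0.0347,-0.0035,0]
    - [0,0,0.036]
    - [0,0,0.036]
    - [0,0,0.036]
    - [0,0,0.036]
    - [0,0,0.036]
  rotation:
    - [0,0,0.0332]
    - [0,0,0.0332]
    - [0,0,0.0332]
    - [0,0,0.0332]
    - [0,0,0.0272]
    - [0,0,0]
    - [0,0,0]
    - [0,0,0]
    - [0,0,0]
    - [0,0,0]

```text
clock: 15.8
position: [0.5318, 0.363, 0.2585]
tool_rot: [3.142, 0.0, 0.22]
force: [1.4, 0.9, 0.2]
grip_width: 0.0854
```

Request:
move_arm:
  jaw: [120,150,150,150,150,150]
  dp:
    - [0,0,0]
    - [0,0,0]
    - [0,0,0]
    - [0,0,0]
    - [0,0,0]
    - [0,0,0]
  rotation:
    - [0,0,0]
    - [0,0,0]
    - [0,0,0]
    - [0,0,0]
    - [0,0,0]
    - [0,0,0]

```text
clock: 16.55
position: [0.5318, 0.363, 0.2598]
tool_rot: [-3.141, -0.0, 0.22]
force: [-0.0, 0.4, 0.6]
grip_width: 0.0349
```

```bash
python3 -c "
from plan import *
st()"
```

```text
16.55 grasp [0.5318 0.363  0.1048] rot [-3.141 -0.     0.22 ] F [-0.03  0.38  0.59] M [0.   0.02 0.01] w 0.0349 q [-0.64  0.72 -0.08  1.65  0.07  0.77 -2.1 ]
```

Request:
move_arm:
  jaw: [150,150,200,255,255,255,255,255]
  dp:
    - [-0.004,0.003,0]
    - [0,0,0]
    - [0,0,0]
    - [0,0,0]
    - [0,0,0]
    - [0,0,0]
    - [0,0,0]
    - [0,0,0]
  rotation:
    - [0,0,0]
    - [0,0,0]
    - [0,0,0]
    - [0,0,0]
    - [0,0,0]
    - [0,0,0]
    - [0,0,0]
    - [0,0,0]
  squeeze: 60

```text
clock: 17.55
position: [0.5293, 0.3599, 0.2597]
tool_rot: [3.142, -0.0, 0.22]
force: [-1.4, -2.1, 4.6]
grip_width: 0.0234
```

```bash
python3 -c "
from plan import *
st()"
```

```text
17.55 grasp [0.5293 0.3599 0.1047] rot [ 3.142 -0.     0.22 ] F [-1.41 -2.13  4.56] M [-0.26  0.24  0.04] w 0.0234 q [-0.64  0.72 -0.08  1.66  0.07  0.76 -2.1 ]
```

Request:
move_arm:
  jaw: [255,255,255,255,255,255,255,255]
  dp:
    - [0,0,-0.01]
    - [0,0,-0.02]
    - [0,0,-0.025]
    - [0,0,-0.025]
    - [0,0,-0.025]
    - [0,0,-0.025]
    - [0,0,-0.02]
    - [0,0,0]
  rotation:
    - [0,0,0]
    - [0,0,0]
    - [0,0,0]
    - [0,0,0]
    - [0,0,0]
    - [0,0,0]
    - [0,0,0]
    - [0,0,0]

```text
clock: 18.55
position: [0.5294, 0.36, 0.3813]
tool_rot: [-3.141, -0.002, 0.22]
force: [0.2, 0.5, -3.0]
grip_width: 0.0232
```

```bash
python3 -c "
from plan import *
st()
s=grab_frame('side');t=grab_frame('top'); cv2.imwrite('pics/side2.png',s);cv2.imwrite('pics/top2.png',t)
o=bot.observe(); g=np.array(o['position'])-[0,0,.155]; z0=g[2]-.0947
from h import proj
pt=[g[0],g[1],z0]; print([(proj('side',[g[0],g[1],z0+h])).round(1) for h in(0,.026,.05,.056,.13)])
u,v=proj('side',[g[0],g[1],z0+.03]); u0,v0=int(u)-40,int(v)-60
c=cv2.resize(s[v0:v0+100,u0:u0+80],None,fx=6,fy=6,interpolation=2)
for h in(0,.026,.05,.056):
    q=(proj('side',[g[0],g[1],z0+h])-[u0,v0]+.5)*6; cv2.circle(c,(int(q[0]),int(q[1])),2,(0,0,255),-1)
cv2.imwrite('pics/v2.png',np.clip(c*1.4,0,255).astype('uint8'))"
```

```text
18.55 grasp [0.5294 0.36   0.2263] rot [-3.141e+00 -2.000e-03  2.200e-01] F [ 0.21  0.47 -3.03] M [ 0.01  0.06 -0.02] w 0.0232 q [-0.64  0.57 -0.08  1.58  0.05  0.99 -2.08]
[array([260.8, 269.7]), array([259.8, 258.6]), array([258.8, 248.1]), array([258.6, 245.4]), array([255.5, 210.7])]
```

View pics/v2.png

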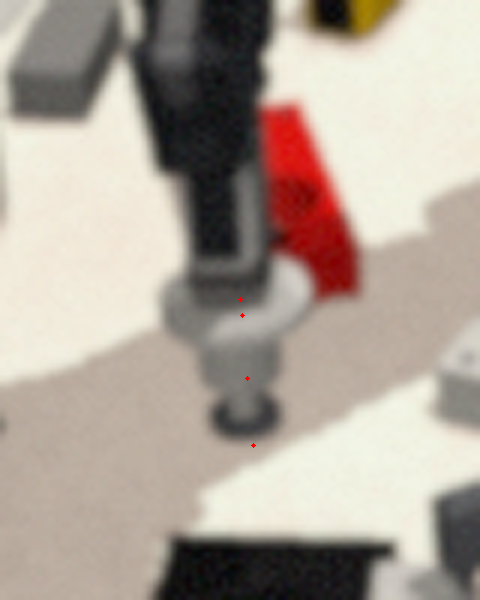

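```bash
cat > bore.py <<'E'
from fit import *
def bore(n,img,r,c0,z=.028,span=.006):
    g=cv2.GaussianBlur(img,(0,0),.7).astype(float)
    gx=cv2.Sobel(g,cv2.CV_64F,1,0).mean(2);gy=cv2.Sobel(g,cv2.CV_64F,0,1).mean(2)
    a=np.linspace(0,2*np.pi,120,endpoint=False); best=[]
    for x in np.arange(-span,span+1e-6,.0005):
        for y in np.arange(-span,span+1e-6,.0005):
            P=np.c_[c0[0]+x+r*np.cos(a),c0[1]+y+r*np.sin(a),0*a+z]; q=pv(n,P)
            t=np.roll(q,-1,0)-np.roll(q,1,0); nn=np.c_[t[:,1],-t[:,0]]; nn/=np.linalg.norm(nn,axis=1)[:,None]
            s=lambda G:map_coordinates(G,q[:,::-1].T,order=1)
            v=np.minimum(abs(s(gx)*nn[:,0]+s(gy)*nn[:,1]),50).mean()
            best.append((v,c0[0]+x,c0[1]+y))
    best.sort(reverse=True); b=np.array(best[:8]); return np.average(b[:,1:],axis=0,weights=b[:,0]).round(4),b[0,0].round(1)
E
python3 - <<'E'
from bore import *
T0,T2,S0,S2=[cv2.imread(f"pics/{f}.png") for f in("top0","top2","side0","side2")]
for nm,c,r in(("L",(.4347,.1506),.024),("M",(.4562,-.0855),.020)):
    for k,im in(("top",T0),("top",T2),("side",S0),("side",S2)): print(nm,k,bore(k,im,r,c))
    print([bore("top",T0,rr,c)[1] for rr in(.016,.020,.024)])
o=rect("top",.45,.03,.36,.2,.028,ppm=2000,img=T2); cv2.imwrite("pics/v3.png",np.clip(o*1.4,0,255).astype('uint8'))
E
```

```text
L top (array([0.4356, 0.1497]), np.float64(44.7))
L top (array([0.4356, 0.1497]), np.float64(46.0))
L side (array([0.4373, 0.1463]), np.float64(50.0))
L side (array([0.4382, 0.1473]), np.float64(49.6))
[np.float64(38.4), np.float64(43.2), np.float64(44.7)]
M top (array([ 0.4556, -0.084 ]), np.float64(44.2))
M top (array([ 0.4615, -0.0881]), np.float64(46.0))
M side (array([ 0.4614, -0.089 ]), np.float64(50.0))
M side (array([ 0.4614, -0.0798]), np.float64(41.7))
[np.float64(46.5), np.float64(44.2), np.float64(45.6)]
```

View pics/v3.png

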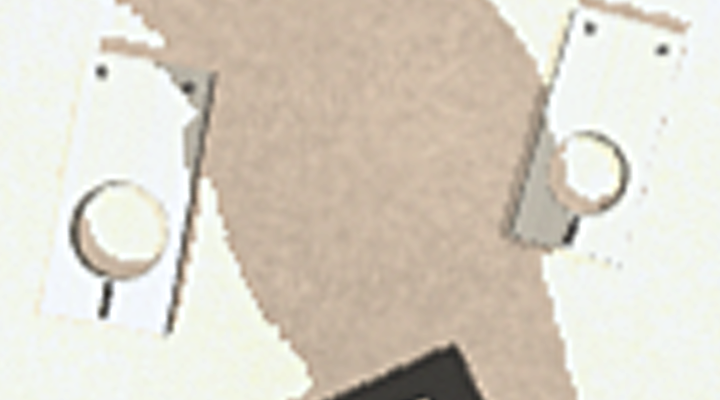

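```bash
python3 -c "
from plan import *
plan([(.417,.154,.2,.22,5),(.417,.154,.14,.22,2)],255)"
```

```text
{"jaw":[255,255,255,255,255,255,255],"dp":[[-0.0386,0.0441,0.0061],[-0.0385,0.0441,0.0061],[-0.0386,0.0441,0.0061],[-0.0386,0.0441,0.0061],[-0.0385,0.0441,0.0061],[-0.0,0.0,0.0375],[-0.0,0.0,0.0375]],"rotation":[[0,0,-0.0],[0,0,-0.0],[0,0,-0.0],[0,0,-0.0],[0,0,-0.0],[0,0,-0.0],[0,0,-0.0]]}
```

Request:
move_arm:
  jaw: [255,255,255,255,255,255,255,255,255]
  dp:
    - [-0.0386,0.0441,0.0061]
    - [-0.0386,0.0441,0.0061]
    - [-0.0386,0.0441,0.0061]
    - [-0.0386,0.0441,0.0061]
    - [-0.0386,0.0441,0.0061]
    - [0,0,0.0375]
    - [0,0,0.0375]
    - [0,0,0]
    - [0,0,0]
  rotation:
    - [0,0,0]
    - [0,0,0]
    - [0,0,0]
    - [0,0,0]
    - [0,0,0]
    - [0,0,0]
    - [0,0,0]
    - [0,0,0]
    - [0,0,0]

```text
clock: 19.77
position: [0.4171, 0.1542, 0.2957]
tool_rot: [-3.142, 0.0, 0.22]
force: [-0.6, -0.6, -0.9]
grip_width: 0.0232
```

```bash
cat > circ.py <<'E'
from plan import *
import sys
def circ(b,yaw,rad,z,nrow=49,step=7.5,off=(0,0)):
    """grasp to start, down to z, circle clockwise, up"""
    s=bot.observe(); p=np.array(s["position"])-[0,0,.155]; y=s["tool_rot"][2]
    at=lambda a:np.array([b[0]+rad*np.cos(a)-off[0],b[1]+rad*np.sin(a)-off[1]])
    w=[(*at(yaw),p[2],2)]+[(*at(yaw),z+.004+(p[2]-z-.004)*f,1) for f in(.5,0)]+[(*at(yaw),z,4)]
    w+=[(*at(yaw-np.radians(step)*i),z,1) for i in range(1,nrow+1)]
    w+=[(*at(yaw-np.radians(step)*nrow),z+.03,3)]
    plan([(a,c,d,y,n) for a,c,d,n in w],255)
E
python3 -c "
from circ import *
st()
circ((.436,.1505),2.946,.019,.1157,off=(.0005,0))
s=grab_frame('side');o=bot.observe(); g=np.array(o['position'])-[0,0,.155]; z0=g[2]-.0947
u,v=proj('side',[g[0],g[1],z0]); u0,v0=int(u)-50,int(v)-60
c=cv2.resize(s[v0:v0+95,u0:u0+100],None,fx=6,fy=6,interpolation=2)
for p in[(g[0],g[1],z0),(g[0],g[1],z0+.05),(g[0],g[1],.028)]:
    q=(proj('side',p)-[u0,v0]+.5)*6; cv2.circle(c,(int(q[0]),int(q[1])),2,(0,0,255),-1)
cv2.imwrite('pics/v4.png',np.clip(c*1.4,0,255).astype('uint8'))
t=grab_frame('top'); cv2.imwrite('pics/top4.png',t)
"
```

```text
19.77 grasp [0.4171 0.1542 0.1407] rot [-3.142  0.     0.22 ] F [-0.62 -0.63 -0.85] M [ 0.08  0.01 -0.02] w 0.0232 q [-0.43  0.42 -0.08  2.15  0.06  0.57 -1.89]
{"jaw":[255,255,255,255,255,255,255,255,255,255],"dp":[[-0.0002,-0.0,-0.0],[-0.0001,-0.0,-0.0],[-0.0,-0.0,0.0131],[-0.0,-0.0,0.0132],[-0.0,-0.0,0.0012],[-0.0,-0.0,0.0013],[-0.0,-0.0,0.0012],[-0.0,-0.0,0.0013],[0.0014,-0.0028,-0.0],[0.0018,-0.0025,-0.0]],"rotation":[[0,0,-0.0],[0,0,-0.0],[0,0,-0.0],[0,0,-0.0],[0,0,-0.0],[0,0,-0.0],[0,0,-0.0],[0,0,-0.0],[0,0,-0.0],[0,0,-0.0]]}
{"jaw":[255,255,255,255,255,255,255,255,255,255],"dp":[[0.0021,-0.0023,-0.0],[0.0024,-0.002,-0.0],[0.0026,-0.0017,-0.0],[0.0028,-0.0013,-0.0],[0.003,-0.0009,-0.0],[0.003,-0.0006,-0.0],[0.0031,-0.0001,-0.0],[0.0031,0.0003,-0.0],[0.0031,0.0006,-0.0],[0.0029,0.0011,-0.0]],"rotation":[[0,0,-0.0],[0,0,-0.0],[0,0,-0.0],[0,0,-0.0],[0,0,-0.0],[0,0,-0.0],[0,0,-0.0],[0,0,-0.0],[0,0,-0.0],[0,0,-0.0]]}
{"jaw":[255,255,255,255,255,255,255,255,255,255],"dp":[[0.0027,0.0015,-0.0],[0.0026,0.0017,-0.0],[0.0023,0.0021,-0.0],[0.002,0.0024,-0.0],[0.0016,0.0026,-0.0],[0.0013,
[... 720 characters left out ...]
-0.003,-0.0007,-0.0],[-0.0029,-0.001,-0.0],[-0.0028,-0.0015,-0.0],[-0.0025,-0.0018,-0.0],[-0.0023,-0.0021,-0.0],[-0.002,-0.0023,-0.0],[-0.0016,-0.0027,-0.0],[-0.0014,-0.0028,-0.0]],"rotation":[[0,0,-0.0],[0,0,-0.0],[0,0,-0.0],[0,0,-0.0],[0,0,-0.0],[0,0,-0.0],[0,0,-0.0],[0,0,-0.0],[0,0,-0.0],[0,0,-0.0]]}
{"jaw":[255,255,255,255,255,255,255,255,255,255],"dp":[[-0.0009,-0.0029,-0.0],[-0.0005,-0.0031,-0.0],[-0.0002,-0.0031,-0.0],[0.0003,-0.0031,-0.0],[0.0007,-0.003,-0.0],[0.0011,-0.0029,-0.0],[0.0014,-0.0028,-0.0],[-0.0,-0.0,-0.0125],[-0.0,-0.0,-0.0125],[-0.0,-0.0,-0.0125]],"rotation":[[0,0,-0.0],[0,0,-0.0],[0,0,-0.0],[0,0,-0.0],[0,0,-0.0],[0,0,-0.0],[0,0,-0.0],[0,0,-0.0],[0,0,-0.0],[0,0,-0.0]]}
```

View pics/v4.png

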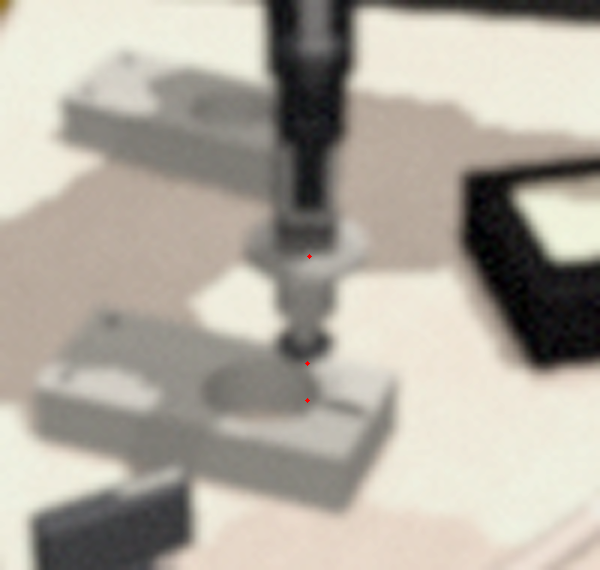

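Request:
move_arm:
  jaw: [255,255,255,255,255,255,255,255]
  dp:
    - [-0.0004,0.001,0]
    - [0,0,0.013]
    - [0,0,0.0132]
    - [0,0,0.0012]
    - [0,0,0.0013]
    - [0,0,0.0012]
    - [0,0,0.0013]
    - [0,0,0]
  rotation:
    - [0,0,0]
    - [0,0,0]
    - [0,0,0]
    - [0,0,0]
    - [0,0,0]
    - [0,0,0]
    - [0,0,0]
    - [0,0,0]

```text
clock: 20.88
position: [0.4169, 0.1532, 0.2703]
tool_rot: [-3.142, -0.0, 0.22]
force: [0.1, 0.3, -0.8]
grip_width: 0.0232
```

```bash
python3 -c "
from plan import *
st()"
```

```text
20.88 grasp [0.4169 0.1532 0.1153] rot [-3.142 -0.     0.22 ] F [ 0.06  0.32 -0.78] M [-0.06 -0.07  0.03] w 0.0232 q [-0.43  0.47 -0.07  2.17  0.06  0.51 -1.9 ]
```

Request:
move_arm:
  jaw: [255,255,255,255,255,255,255,255,255,255]
  dp:
    - [0.0014,-0.0028,0]
    - [0.0018,-0.0025,0]
    - [0.0021,-0.0023,0]
    - [0.0024,-0.002,0]
    - [0.0026,-0.0017,0]
    - [0.0028,-0.0013,0]
    - [0.003,-0.0009,0]
    - [0.003,-0.0006,0]
    - [0.0031,-0.0001,0]
    - [0.0031,0.0003,0]
  rotation:
    - [0,0,0]
    - [0,0,0]
    - [0,0,0]
    - [0,0,0]
    - [0,0,0]
    - [0,0,0]
    - [0,0,0]
    - [0,0,0]
    - [0,0,0]
    - [0,0,0]

```text
clock: 22.12
position: [0.4343, 0.1685, 0.2702]
tool_rot: [-3.142, 0.0, 0.22]
force: [-2.0, -0.3, -1.0]
grip_width: 0.0233
```

Request:
move_arm:
  jaw: [255,255,255,255,255,255,255,255,255,255]
  dp:
    - [0.0031,0.0006,0]
    - [0.0029,0.0011,0]
    - [0.0027,0.0015,0]
    - [0.0026,0.0017,0]
    - [0.0023,0.0021,0]
    - [0.002,0.0024,0]
    - [0.0016,0.0026,0]
    - [0.0013,0.0029,0]
    - [0.001,0.0029,0]
    - [0.0005,0.0031,0]
  rotation:
    - [0,0,0]
    - [0,0,0]
    - [0,0,0]
    - [0,0,0]
    - [0,0,0]
    - [0,0,0]
    - [0,0,0]
    - [0,0,0]
    - [0,0,0]
    - [0,0,0]

```text
clock: 23.38
position: [0.4535, 0.1556, 0.2702]
tool_rot: [-3.141, -0.0, 0.22]
force: [-1.7, 0.7, 0.0]
grip_width: 0.0235
```

```bash
python3 -c "
from plan import *
st()
s=grab_frame('side');t=grab_frame('top'); cv2.imwrite('pics/side5.png',s); cv2.imwrite('pics/top5.png',t)
from bore import *
print(bore('side',s,.024,(.436,.1485)),bore('top',t,.024,(.436,.1497)))"
```

```text
23.38 grasp [0.4535 0.1556 0.1152] rot [-3.141 -0.     0.22 ] F [-1.68  0.72  0.03] M [ 0.19  0.43 -0.02] w 0.0235 q [-0.4   0.51 -0.07  2.09  0.06  0.55 -1.87]
(array([0.4402, 0.1543]), np.float64(44.5)) (array([0.4351, 0.1438]), np.float64(16.8))
```

Request:
move_arm:
  jaw: [255,255,255,255,255,255,255,255,255,255]
  dp:
    - [0.0001,0.0031,0]
    - [-0.0002,0.0031,0]
    - [-0.0007,0.003,0]
    - [-0.0011,0.0029,0]
    - [-0.0014,0.0028,0]
    - [-0.0018,0.0025,0]
    - [-0.0021,0.0023,0]
    - [-0.0024,0.002,0]
    - [-0.0026,0.0017,0]
    - [-0.0028,0.0013,0]
  rotation:
    - [0,0,0]
    - [0,0,0]
    - [0,0,0]
    - [0,0,0]
    - [0,0,0]
    - [0,0,0]
    - [0,0,0]
    - [0,0,0]
    - [0,0,0]
    - [0,0,0]

```text
clock: 24.72
position: [0.446, 0.1337, 0.2702]
tool_rot: [-3.142, -0.0, 0.22]
force: [0.3, 2.7, 0.0]
grip_width: 0.0231
```

Request:
move_arm:
  jaw: [255,255,255,255,255,255,255,255,255,255]
  dp:
    - [-0.003,0.0009,0]
    - [-0.0031,0.0006,0]
    - [-0.0031,0.0001,0]
    - [-0.0031,-0.0003,0]
    - [-0.003,-0.0007,0]
    - [-0.0029,-0.001,0]
    - [-0.0028,-0.0015,0]
    - [-0.0025,-0.0018,0]
    - [-0.0023,-0.0021,0]
    - [-0.002,-0.0023,0]
  rotation:
    - [0,0,0]
    - [0,0,0]
    - [0,0,0]
    - [0,0,0]
    - [0,0,0]
    - [0,0,0]
    - [0,0,0]
    - [0,0,0]
    - [0,0,0]
    - [0,0,0]

```text
clock: 25.98
position: [0.4228, 0.1353, 0.2702]
tool_rot: [3.142, -0.0, 0.22]
force: [1.3, 0.6, 0.3]
grip_width: 0.0233
```

Request:
move_arm:
  jaw: [255,255,255,255,255,255,255,255,255,255]
  dp:
    - [-0.0016,-0.0027,0]
    - [-0.0014,-0.0028,0]
    - [-0.0009,-0.0029,0]
    - [-0.0005,-0.0031,0]
    - [-0.0002,-0.0031,0]
    - [0.0003,-0.0031,0]
    - [0.0007,-0.003,0]
    - [0.0011,-0.0029,0]
    - [0.0014,-0.0028,0]
    - [0,0,0]
  rotation:
    - [0,0,0]
    - [0,0,0]
    - [0,0,0]
    - [0,0,0]
    - [0,0,0]
    - [0,0,0]
    - [0,0,0]
    - [0,0,0]
    - [0,0,0]
    - [0,0,0]

```text
clock: 27.22
position: [0.4175, 0.1559, 0.2702]
tool_rot: [-3.141, -0.0, 0.22]
force: [1.8, 1.2, 0.0]
grip_width: 0.0233
```

```bash
python3 -c "
from plan import *
st()"
```

```text
27.23 grasp [0.4175 0.1559 0.1152] rot [-3.141 -0.     0.22 ] F [1.83 1.16 0.  ] M [ 0.19 -0.22 -0.  ] w 0.0233 q [-0.44  0.47 -0.07  2.17  0.06  0.51 -1.9 ]
```

Request:
move_arm:
  jaw: [255,255,255,255,255,255,255]
  dp:
    - [0,0,-0.01]
    - [0,0,-0.02]
    - [0,0,-0.03]
    - [0.01,-0.04,-0.05]
    - [0,-0.05,-0.02]
    - [0,-0.05,0]
    - [0,0,0]
  rotation:
    - [0,0,0]
    - [0,0,0]
    - [0,0,0]
    - [0,0,0]
    - [0,0,0]
    - [0,0,0]
    - [0,0,0]

```text
clock: 28.1
position: [0.3997, 0.269, 0.3748]
tool_rot: [-3.14, -0.0, 0.224]
force: [-0.7, -1.4, -2.5]
grip_width: 0.0233
```

```bash
python3 -c "
from bore import *
from plan import st
st()
s=grab_frame('side');t=grab_frame('top'); cv2.imwrite('pics/side6.png',s); cv2.imwrite('pics/top6.png',t)
for k,im in(('side',s),('top',t)):
    print(k,'L',bore(k,im,.024,(.436,.149)),'M',bore(k,im,.020,(.460,-.086),span=.008))
a=rect('top',.46,-.08,.2,.2,.028,ppm=2000,img=t); b=rect('top',.46,.15,.2,.2,.028,ppm=2000,img=t)
cv2.imwrite('pics/v5.png',np.clip(np.hstack([b,a])*1.35,0,255).astype('uint8'))"
```

```text
28.1 grasp [0.3997 0.269  0.2198] rot [-3.14  -0.     0.224] F [-0.69 -1.44 -2.48] M [-0.01 -0.04 -0.03] w 0.0233 q [-0.63  0.34 -0.11  2.    0.05  0.81 -2.11]
side L (array([0.4373, 0.1469]), np.float64(48.3)) M (array([ 0.4666, -0.0939]), np.float64(36.0))
top L (array([0.4351, 0.1491]), np.float64(45.3)) M (array([ 0.4646, -0.0934]), np.float64(31.8))
```

View pics/v5.png

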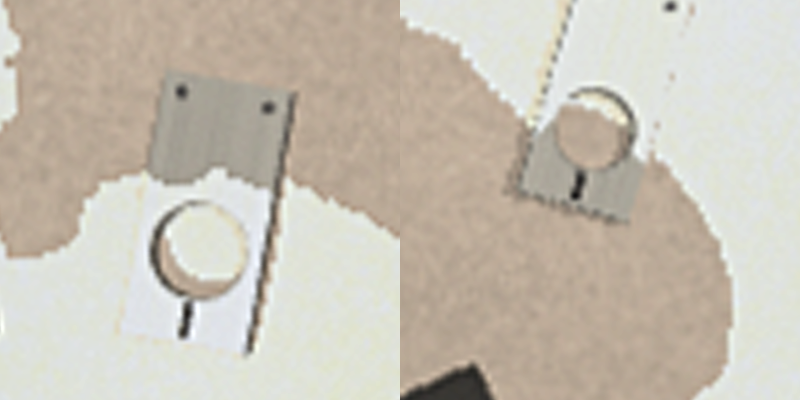

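```bash
python3 -c "
from bore import *
for k in('top0','top1','top2','top4','top5','top6'):
    im=cv2.imread(f'pics/{k}.png')
    b=max([bore('top',im,.020,c,span=.006) for c in((.456,-.084),(.464,-.083),(.474,-.081),(.485,-.079),(.495,-.0775))],key=lambda r:r[1]); print(k,b)
im=cv2.imread('pics/side6.png');print(bore('side',im,.020,(.495,-.0775),span=.008))
from plan import plan
plan([(.45,.15,.23,.3,4),(.48,-.06,.22,.0,5),(.476,-.073,.19,-.1,2)],255)
"
```

```text
top0 (array([ 0.4561, -0.084 ]), np.float64(44.1))
top1 (array([ 0.4545, -0.0882]), np.float64(41.5))
top2 (array([ 0.4613, -0.0881]), np.float64(45.9))
top4 (array([ 0.495 , -0.0807]), np.float64(41.3))
top5 (array([ 0.4951, -0.0809]), np.float64(41.7))
top6 (array([ 0.4982, -0.0765]), np.float64(44.4))
(array([ 0.4985, -0.0779]), np.float64(41.3))
{"jaw":[255,255,255,255,255,255,255,255,255,255],"dp":[[0.0071,0.0389,-0.0033],[0.0063,0.039,-0.0034],[0.0056,0.0391,-0.0033],[0.0048,0.0392,-0.0033],[-0.0084,0.0524,0.0025],[-0.0052,0.0528,0.0025],[-0.002,0.0529,0.0025],[0.0012,0.0531,0.0025],[0.0043,0.0528,0.0025],[-0.0025,0.0081,0.0187]],"rotation":[[0,0,-0.0063],[0,0,-0.0063],[0,0,-0.0063],[0,0,-0.0064],[0,0,0.0191],[0,0,0.0191],[0,0,0.0191],[0,0,0.0191],[0,0,0.0191],[0,0,0.0159]]}
{"jaw":[255],"dp":[[-0.0021,0.0083,0.0188]],"rotation":[[0,0,0.0159]]}
```

```bash
python3 -c "
from plan import plan
plan([(.481,-.0736,.2,.224,8),(.481,-.0736,.14,.22,2)],255)"
```

```text
{"jaw":[255,255,255,255,255,255,255,255,255,255],"dp":[[0.0006,0.0546,0.003],[0.0007,0.0546,0.003],[0.0006,0.0546,0.0031],[0.0005,0.0545,0.003],[0.0006,0.0546,0.003],[0.0006,0.0546,0.003],[0.0005,0.0546,0.0031],[0.0005,0.0546,0.003],[0.0,-0.0,0.0375],[0.0,-0.0,0.0375]],"rotation":[[0,0,-0.0001],[0,0,-0.0001],[0,0,-0.0001],[0,0,-0.0001],[0,0,-0.0001],[0,0,-0.0001],[0,0,-0.0001],[0,0,-0.0004],[0,0,0.0006],[0,0,0.0006]]}
```

Request:
move_arm:
  jaw: [255,255,255,255,255,255,255,255,255,255]
  dp:
    - [0.0006,0.0546,0.003]
    - [0.0006,0.0546,0.003]
    - [0.0006,0.0546,0.003]
    - [0.0006,0.0546,0.003]
    - [0.0006,0.0546,0.003]
    - [0.0006,0.0546,0.003]
    - [0.0005,0.0546,0.003]
    - [0.0005,0.0546,0.003]
    - [0,0,0.0375]
    - [0,0,0.0375]
  rotation:
    - [0,0,0]
    - [0,0,0]
    - [0,0,0]
    - [0,0,0]
    - [0,0,0]
    - [0,0,0]
    - [0,0,0]
    - [0,0,0]
    - [0,0,0]
    - [0,0,0]

```text
clock: 29.45
position: [0.4801, -0.0752, 0.2945]
tool_rot: [3.141, -0.0, 0.217]
force: [0.3, -0.0, -3.3]
grip_width: 0.0235
```

Request:
move_arm:
  jaw: [255,255]
  dp:
    - [0,0,0]
    - [0,0,0]
  rotation:
    - [0,0,0]
    - [0,0,0]

```text
clock: 29.7
position: [0.4807, -0.074, 0.296]
tool_rot: [3.141, -0.0, 0.219]
force: [1.1, 0.1, -2.3]
grip_width: 0.0241
```

```bash
python3 -c "
from circ import *
from bore import bore
st()
s=grab_frame('side');o=bot.observe(); g=np.array(o['position'])-[0,0,.155]; z0=g[2]-.0947
print(bore('side',s,.020,(.4965,-.0785),span=.008))
t=grab_frame('top'); cv2.imwrite('pics/top7.png',t);print(bore('top',t,.020,(.4965,-.0785),span=.005))
u,v=proj('side',[g[0],g[1],z0]); u0,v0=int(u)-50,int(v)-50
c=cv2.resize(s[v0:v0+75,u0:u0+100],None,fx=8,fy=8,interpolation=2)
def dot(p,col): 
    q=(proj('side',p)-[u0,v0]+.5)*8; cv2.circle(c,(int(q[0]),int(q[1])),2,col,-1)
for p in[(g[0],g[1],z0),(g[0],g[1],z0+.05),(g[0],g[1],.028)]: dot(p,(0,0,255))
for a in np.arange(0,6.28,.3): dot((.496+.02*np.cos(a),-.0775+.02*np.sin(a),.028),(0,255,0))
cv2.imwrite('pics/v6.png',np.clip(c*1.4,0,255).astype('uint8'))
"
```

```text
29.7 grasp [ 0.4807 -0.074   0.141 ] rot [ 3.141 -0.     0.219] F [ 1.13  0.09 -2.27] M [ 0.02  0.03 -0.01] w 0.0241 q [ 0.02  0.47  0.01  2.06 -0.01  0.62 -1.31]
(array([ 0.4961, -0.0775]), np.float64(40.5))
(array([ 0.4916, -0.0788]), np.float64(7.5))
```

View pics/v6.png

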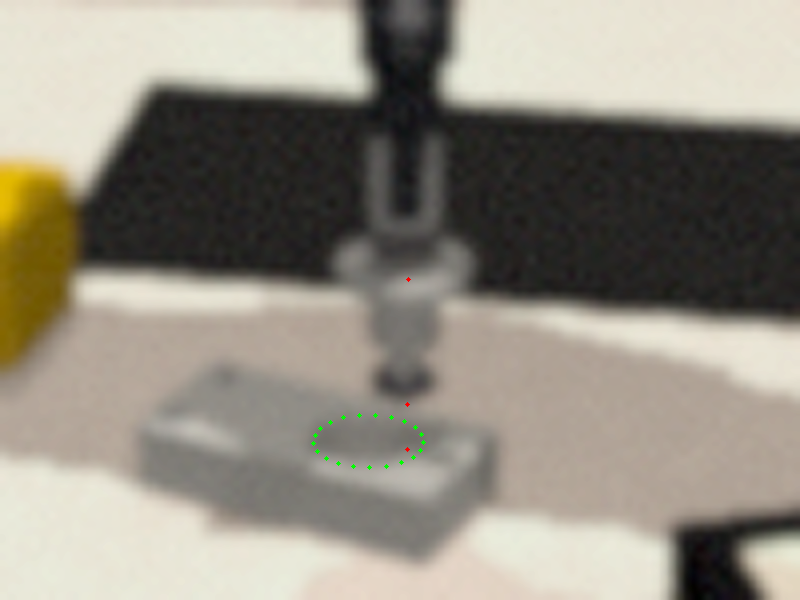

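```bash
python3 -c "
from circ import *
circ((.4954,-.0769),2.88,.015,.1153)" | sed 's/-0\.0\b/0/g; s/"rotation.*//'
```

```text
{"jaw":[255,255,255,255,255,255,255,255,255,255],"dp":[[0.0001,-0.0004,0],[0.0001,-0.0005,0],[0.0,0.0,0.0137],[0.0,0.0,0.0137],[0.0,0.0,0.0012],[0.0,0.0,0.0013],[0.0,0.0,0.0012],[0.0,0.0,0.0013],[0.0013,-0.0021,0],[0.0016,-0.0019,0]],
{"jaw":[255,255,255,255,255,255,255,255,255,255],"dp":[[0.0017,-0.0017,0],[0.002,-0.0014,0],[0.0022,-0.0012,0],[0.0023,-0.0009,0],[0.0023,-0.0005,0],[0.0025,-0.0003,0],[0.0024,0.0,0],[0.0024,0.0004,0],[0.0024,0.0007,0],[0.0022,0.001,0]],
{"jaw":[255,255,255,255,255,255,255,255,255,255],"dp":[[0.0021,0.0013,0],[0.002,0.0015,0],[0.0016,0.0018,0],[0.0015,0.002,0],[0.0012,0.0021,0],[0.0009,0.0023,0],[0.0005,0.0024,0],[0.0003,0.0024,0],[-0.0001,0.0025,0],[-0.0003,0.0024,0]],
{"jaw":[255,255,255,255,255,255,255,255,255,255],"dp":[[-0.0007,0.0024,0],[-0.001,0.0022,0],[-0.0013,0.0021,0],[-0.0015,0.0019,0],[-0.0018,0.0017,0],[-0.002,0.0014,0],[-0.0021,0.0012,0],[-0.0023,0.0009,0],[-0.0024,0.0006,0],[-0.0024,0.0003,0]],
{"jaw":[255,255,255,255,255,255,255,255,255,255],"dp":[[-0.0025,-0.0001,0],[-0.0024,-0.0004,0],[-0.0024,-0.0007,0],[-0.0022,-0.001,0],[-0.0021,-0.0012,0],[-0.0019,-0.0016,0],[-0.0017,-0.0017,0],[-0.0015,-0.002,0],[-0.0011,-0.0022,0],[-0.0009,-0.0023,0]],
{"jaw":[255,255,255,255,255,255,255,255,255,255],"dp":[[-0.0006,-0.0023,0],[-0.0003,-0.0025,0],[0.0001,-0.0024,0],[0.0004,-0.0025,0],[0.0007,-0.0023,0],[0.0009,-0.0023,0],[0.0013,-0.0021,0],[0.0,0.0,-0.0125],[0.0,0.0,-0.0125],[0.0,0.0,-0.0125]],
```

Request:
move_arm:
  jaw: [255,255,255,255,255,255,255,255,255]
  dp:
    - [0.0001,-0.0004,0]
    - [0.0001,-0.0005,0]
    - [0,0,0.0137]
    - [0,0,0.0137]
    - [0,0,0.0012]
    - [0,0,0.0013]
    - [0,0,0.0012]
    - [0,0,0.0013]
    - [0,0,0]
  rotation:
    - [0,0,0]
    - [0,0,0]
    - [0,0,0]
    - [0,0,0]
    - [0,0,0]
    - [0,0,0]
    - [0,0,0]
    - [0,0,0]
    - [0,0,0]

```text
clock: 30.92
position: [0.4807, -0.0728, 0.2692]
tool_rot: [3.142, -0.0, 0.22]
force: [-0.9, -1.3, 0.4]
grip_width: 0.0233
```

Request:
move_arm:
  jaw: [255,255,255,255,255,255,255,255,255,255]
  dp:
    - [0.0013,-0.0021,0]
    - [0.0016,-0.0019,0]
    - [0.0017,-0.0017,0]
    - [0.002,-0.0014,0]
    - [0.0022,-0.0012,0]
    - [0.0023,-0.0009,0]
    - [0.0023,-0.0005,0]
    - [0.0025,-0.0003,0]
    - [0.0024,0,0]
    - [0.0024,0.0004,0]
  rotation:
    - [0,0,0]
    - [0,0,0]
    - [0,0,0]
    - [0,0,0]
    - [0,0,0]
    - [0,0,0]
    - [0,0,0]
    - [0,0,0]
    - [0,0,0]
    - [0,0,0]

```text
clock: 32.17
position: [0.4952, -0.0616, 0.2691]
tool_rot: [-3.141, 0.0, 0.22]
force: [-1.1, -0.6, 1.4]
grip_width: 0.0234
```

```bash
python3 -c "
from plan import *
st()"
```

```text
32.17 grasp [ 0.4952 -0.0616  0.1141] rot [-3.141  0.     0.22 ] F [-1.14 -0.59  1.38] M [-0.3   0.37  0.06] w 0.0234 q [-0.    0.53  0.01  2.04 -0.01  0.57 -1.34]
```

Request:
move_arm:
  jaw: [255,255,255,255,255,255,255,255,255,255]
  dp:
    - [0.0024,0.0007,-0.0003]
    - [0.0022,0.001,-0.0003]
    - [0.0021,0.0013,-0.0003]
    - [0.002,0.0015,-0.0002]
    - [0.0016,0.0018,0]
    - [0.0015,0.002,0]
    - [0.0012,0.0021,0]
    - [0.0009,0.0023,0]
    - [0.0005,0.0024,0]
    - [0.0003,0.0024,0]
  rotation:
    - [0,0,0]
    - [0,0,0]
    - [0,0,0]
    - [0,0,0]
    - [0,0,0]
    - [0,0,0]
    - [0,0,0]
    - [0,0,0]
    - [0,0,0]
    - [0,0,0]

```text
clock: 33.42
position: [0.5097, -0.0728, 0.27]
tool_rot: [-3.141, 0.0, 0.22]
force: [-0.5, 0.9, -0.2]
grip_width: 0.0232
```

Request:
move_arm:
  jaw: [255,255,255,255,255,255,255,255,255,255]
  dp:
    - [-0.0001,0.0025,0]
    - [-0.0003,0.0024,0]
    - [-0.0007,0.0024,0]
    - [-0.001,0.0022,0]
    - [-0.0013,0.0021,0]
    - [-0.0015,0.0019,0]
    - [-0.0018,0.0017,0]
    - [-0.002,0.0014,0]
    - [-0.0021,0.0012,0]
    - [-0.0023,0.0009,0]
  rotation:
    - [0,0,0]
    - [0,0,0]
    - [0,0,0]
    - [0,0,0]
    - [0,0,0]
    - [0,0,0]
    - [0,0,0]
    - [0,0,0]
    - [0,0,0]
    - [0,0,0]

```text
clock: 34.67
position: [0.5026, -0.0897, 0.27]
tool_rot: [3.142, -0.0, 0.22]
force: [1.1, 1.3, 0.1]
grip_width: 0.0236
```

Request:
move_arm:
  jaw: [255,255,255,255,255,255,255,255,255,255]
  dp:
    - [-0.0024,0.0006,0]
    - [-0.0024,0.0003,0]
    - [-0.0025,-0.0001,0]
    - [-0.0024,-0.0004,0]
    - [-0.0024,-0.0007,0]
    - [-0.0022,-0.001,0]
    - [-0.0021,-0.0012,0]
    - [-0.0019,-0.0016,0]
    - [-0.0017,-0.0017,0]
    - [-0.0015,-0.002,0]
  rotation:
    - [0,0,0]
    - [0,0,0]
    - [0,0,0]
    - [0,0,0]
    - [0,0,0]
    - [0,0,0]
    - [0,0,0]
    - [0,0,0]
    - [0,0,0]
    - [0,0,0]

```text
clock: 35.92
position: [0.4845, -0.0873, 0.27]
tool_rot: [3.142, -0.0, 0.22]
force: [1.8, 0.2, -0.2]
grip_width: 0.0233
```

Request:
move_arm:
  jaw: [255,255,255,255,255,255,255,255,255,255]
  dp:
    - [-0.0011,-0.0022,0]
    - [-0.0009,-0.0023,0]
    - [-0.0006,-0.0023,0]
    - [-0.0003,-0.0025,0]
    - [0.0001,-0.0024,0]
    - [0.0004,-0.0025,0]
    - [0.0007,-0.0023,0]
    - [0.0009,-0.0023,0]
    - [0.0013,-0.0021,0]
    - [0,0,0]
  rotation:
    - [0,0,0]
    - [0,0,0]
    - [0,0,0]
    - [0,0,0]
    - [0,0,0]
    - [0,0,0]
    - [0,0,0]
    - [0,0,0]
    - [0,0,0]
    - [0,0,0]

```text
clock: 37.17
position: [0.4814, -0.0706, 0.27]
tool_rot: [-3.141, -0.0, 0.22]
force: [0.7, 0.8, -0.1]
grip_width: 0.0234
```

```bash
python3 -c "
from plan import *
st()
plan([(.4785,-.0713,.15,.22,3),(.50,.0,.24,.22,3),(.529,.25,.25,.22,6),(.5293,.3599,.235,.22,4)],255)" | sed 's/-0\.0\b/0/g;s/"rotation.*//'
```

```text
37.17 grasp [ 0.4814 -0.0706  0.115 ] rot [-3.141 -0.     0.22 ] F [ 0.72  0.84 -0.14] M [ 0.04 -0.31  0.  ] w 0.0234 q [ 0.02  0.51  0.01  2.07 -0.01  0.56 -1.32]
{"jaw":[255,255,255,255,255,255,255,255,255,255],"dp":[[-0.0012,0.0,-0.0146],[-0.0012,0.0,-0.0146],[-0.0013,0.0,-0.0146],[0.0152,-0.027,-0.0375],[0.0153,-0.0271,-0.0375],[0.0152,-0.027,-0.0375],[0.0173,-0.0495,-0.0021],[0.0172,-0.0495,-0.0021],[0.0173,-0.0495,-0.002],[0.0173,-0.0495,-0.0021]],
{"jaw":[255,255,255,255,255,255],"dp":[[0.0173,-0.0495,-0.0021],[0.0172,-0.0495,-0.0021],[0.0076,-0.0335,0.0047],[0.0076,-0.0335,0.0047],[0.0076,-0.0335,0.0047],[0.0076,-0.0335,0.0047]],
```

Request:
move_arm:
  jaw: [255,255,255,255,255,255,255,255,255,255]
  dp:
    - [0,0,-0.0146]
    - [0,0,-0.0146]
    - [0,0,-0.0146]
    - [0.014,-0.027,-0.0375]
    - [0.014,-0.0271,-0.0375]
    - [0.014,-0.027,-0.0375]
    - [0.0173,-0.0495,-0.002]
    - [0.0173,-0.0495,-0.002]
    - [0.0173,-0.0495,-0.002]
    - [0.0173,-0.0495,-0.002]
  rotation:
    - [0,0,0]
    - [0,0,0]
    - [0,0,0]
    - [0,0,0]
    - [0,0,0]
    - [0,0,0]
    - [0,0,0]
    - [0,0,0]
    - [0,0,0]
    - [0,0,0]

```text
clock: 38.42
position: [0.5193, 0.1676, 0.4023]
tool_rot: [-3.142, -0.0, 0.22]
force: [0.2, -0.0, -2.2]
grip_width: 0.0234
```

Request:
move_arm:
  jaw: [255,255,255,255,255,255,255,255,255]
  dp:
    - [0.0173,-0.0495,-0.002]
    - [0.0173,-0.0495,-0.002]
    - [0.0076,-0.0335,0.0047]
    - [0.0076,-0.0335,0.0047]
    - [0.0076,-0.0335,0.0047]
    - [0.0076,-0.0335,0.0047]
    - [0,0,0]
    - [0,0,0]
    - [0,0,0]
  rotation:
    - [0,0,0]
    - [0,0,0]
    - [0,0,0]
    - [0,0,0]
    - [0,0,0]
    - [0,0,0]
    - [0,0,0]
    - [0,0,0]
    - [0,0,0]

```text
clock: 39.55
position: [0.5298, 0.3589, 0.3899]
tool_rot: [3.141, -0.0, 0.219]
force: [0.5, 0.1, -2.1]
grip_width: 0.0232
```

```bash
python3 -c "
from plan import *
st()
plan([(.5293,.3599,.235,.22,1),(.5293,.3599,.17,.22,3),(.5293,.3599,.106,.22,6)],255)" | sed 's/-0\.0\b/0/g;s/"rotation.*//'
```

```text
39.55 grasp [0.5298 0.3589 0.2349] rot [ 3.141 -0.     0.219] F [ 0.46  0.08 -2.12] M [ 0.02 -0.    0.03] w 0.0232 q [-0.65  0.56 -0.06  1.57  0.04  1.01 -2.07]
{"jaw":[255,255,255,255,255,255,255,255,255,255],"dp":[[-0.0003,-0.0013,-0.0001],[0,0,0.0271],[0,0,0.027],[0,0,0.0271],[0,0,0.0133],[0,0,0.0134],[0,0,0.0133],[0,0,0.0133],[0,0,0.0134],[0,0,0.0133]],
```

Request:
move_arm:
  jaw: [255,255,255,255,255,255,255,255]
  dp:
    - [-0.0003,-0.0013,0]
    - [0,0,0.0271]
    - [0,0,0.027]
    - [0,0,0.0271]
    - [0,0,0.0133]
    - [0,0,0.0134]
    - [0,0,0.0133]
    - [0,0,0]
  rotation:
    - [0,0,0]
    - [0,0,0]
    - [0,0,0]
    - [0,0,0]
    - [0,0,0]
    - [0,0,0]
    - [0,0,0]
    - [0,0,0]

```text
clock: 40.55
position: [0.529, 0.3605, 0.292]
tool_rot: [3.141, 0.001, 0.22]
force: [0.2, 1.0, -2.4]
grip_width: 0.0233
```

```bash
python3 -c "
from plan import *
st()"
```

```text
40.55 grasp [0.529  0.3605 0.137 ] rot [3.141e+00 1.000e-03 2.200e-01] F [ 0.21  0.97 -2.41] M [-0.01 -0.01  0.03] w 0.0233 q [-0.65  0.67 -0.06  1.65  0.05  0.82 -2.09]
```

Free of contact. I lower the last 32 mm, then check and release.

Request:
move_arm:
  jaw: [255,255,255,255,255,255]
  dp:
    - [0,0,0.013]
    - [0,0,0.013]
    - [0,0,0.008]
    - [0,0,0.003]
    - [0,0,0.002]
    - [0,0,0]
  rotation:
    - [0,0,0]
    - [0,0,0]
    - [0,0,0]
    - [0,0,0]
    - [0,0,0]
    - [0,0,0]

```text
clock: 41.3
position: [0.5291, 0.3607, 0.2615]
tool_rot: [-3.141, -0.0, 0.22]
force: [-0.5, 0.2, -1.5]
grip_width: 0.0236
```

```bash
python3 -c "
from plan import *
st()"
```

```text
41.3 grasp [0.5291 0.3607 0.1065] rot [-3.141 -0.     0.22 ] F [-0.51  0.19 -1.52] M [ 0.   -0.03 -0.02] w 0.0236 q [-0.65  0.71 -0.06  1.66  0.06  0.77 -2.09]
```

Request:
move_arm:
  jaw: [255,255,255,200,120,0,0,0,0]
  dp:
    - [0,0,0.002]
    - [0,0,0]
    - [0,0,0]
    - [0,0,0]
    - [0,0,0]
    - [0,0,0]
    - [0,0,0]
    - [0,0,0]
    - [0,0,0]
  rotation:
    - [0,0,0]
    - [0,0,0]
    - [0,0,0]
    - [0,0,0]
    - [0,0,0]
    - [0,0,0]
    - [0,0,0]
    - [0,0,0]
    - [0,0,0]

```text
clock: 42.42
position: [0.5291, 0.3606, 0.2598]
tool_rot: [-3.142, -0.0, 0.22]
force: [0.3, -0.2, 0.9]
grip_width: 0.0855
```

Request:
move_arm:
  jaw: [0,0,0,0]
  dp:
    - [0,0,-0.03]
    - [0,0,-0.06]
    - [0,0,-0.06]
    - [0,0,0]
  rotation:
    - [0,0,0]
    - [0,0,0]
    - [0,0,0]
    - [0,0,0]

```text
clock: 42.92
position: [0.5296, 0.361, 0.3837]
tool_rot: [-3.139, -0.005, 0.22]
force: [-0.7, -0.4, -0.4]
grip_width: 0.0855
```

```bash
python3 -c "
from plan import *
from bore import *
st()
t=grab_frame('top');s=grab_frame('side'); cv2.imwrite('pics/top8.png',t);cv2.imwrite('pics/side8.png',s)
print(bore('top',t,.024,(.4355,.1497)),bore('side',s,.024,(.4373,.147)),bore('top',t,.020,(.495,-.0775)),bore('side',s,.020,(.495,-.0775)))
a=rect('top',.46,.03,.36,.16,.028,ppm=2000,img=t)
b=np.hstack([cv2.resize(s[215:335,230:350],(270,270),interpolation=2),cv2.resize(t[150:250,150:250],(270,270),interpolation=2)])
o=np.zeros((600,720,3),'uint8');o[:320]=a;o[325:595,:540]=b
cv2.imwrite('pics/v7.png',np.clip(o*1.35,0,255).astype('uint8'))"
```

```text
42.92 grasp [0.5296 0.361  0.2287] rot [-3.139 -0.005  0.22 ] F [-0.74 -0.35 -0.36] M [-0.01  0.01  0.02] w 0.0855 q [-0.65  0.57 -0.06  1.58  0.04  0.99 -2.08]
(array([0.4356, 0.1498]), np.float64(45.7)) (array([0.4381, 0.1473]), np.float64(49.8)) (array([ 0.4991, -0.0794]), np.float64(46.7)) (array([ 0.4989, -0.0829]), np.float64(42.2))
```

View pics/v7.png

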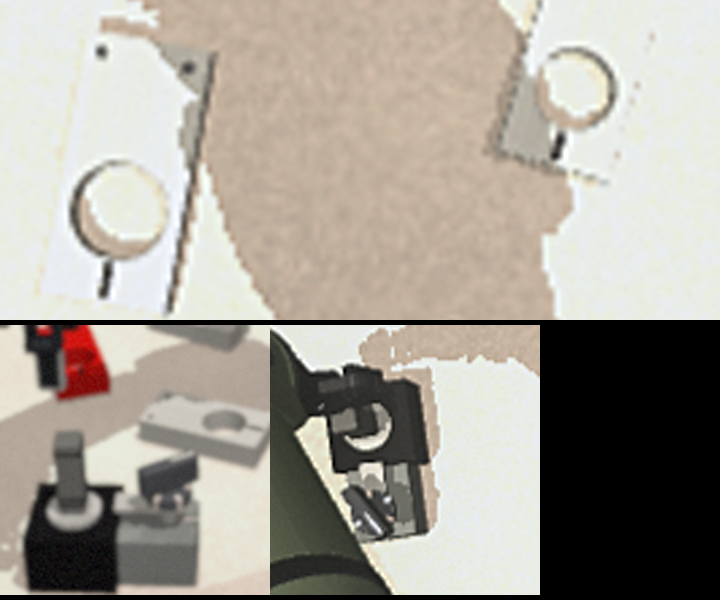

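```bash
python3 -c "
from plan import plan
plan([(.4615,.1449,.15,-.196,8)],0)"
```

```text
{"jaw":[0,0,0,0,0,0,0,0],"dp":[[-0.0176,0.0306,0.0117],[-0.0161,0.0314,0.0117],[-0.0143,0.0323,0.0117],[-0.0127,0.0329,0.0117],[-0.011,0.0336,0.0117],[-0.0092,0.0341,0.0117],[-0.0074,0.0345,0.0118],[-0.0057,0.0348,0.0117]],"rotation":[[0,0,0.0165],[0,0,0.0165],[0,0,0.0165],[0,0,0.0165],[0,0,0.0165],[0,0,0.0165],[0,0,0.0165],[0,0,0.0169]]}
```

Request:
move_arm:
  jaw: [0,0,0,0,0,0,0,0,0,0]
  dp:
    - [-0.0176,0.0306,0.01]
    - [-0.0161,0.0314,0.0117]
    - [-0.0143,0.0323,0.0117]
    - [-0.0127,0.0329,0.0117]
    - [-0.011,0.0336,0.0117]
    - [-0.0092,0.0341,0.0117]
    - [-0.0074,0.0345,0.0118]
    - [-0.0057,0.0348,0.0117]
    - [0,0,0]
    - [0,0,0]
  rotation:
    - [0,0,0.0165]
    - [0,0,0.0165]
    - [0,0,0.0165]
    - [0,0,0.0165]
    - [0,0,0.0165]
    - [0,0,0.0165]
    - [0,0,0.0165]
    - [0,0,0.0169]
    - [0,0,0]
    - [0,0,0]

```text
clock: 44.28
position: [0.4616, 0.1455, 0.3058]
tool_rot: [3.141, 0.001, -0.195]
force: [-0.0, 0.8, -0.4]
grip_width: 0.0854
```

```bash
python3 -c "
from plan import *
st()
plan([(.4615,.1449,.08,-.196,2),(.4615,.1449,.022,-.196,4)],0)"
```

```text
44.27 grasp [0.4616 0.1455 0.1508] rot [ 3.141e+00  1.000e-03 -1.950e-01] F [-0.02  0.82 -0.44] M [ 0.05 -0.03 -0.05] w 0.0854 q [-0.46  0.45  0.04  2.06 -0.03  0.64 -2.17]
{"jaw":[0,0,0,0,0,0],"dp":[[0.0,0.0004,0.0443],[0.0,0.0003,0.0442],[0.0,0.0,0.0181],[0.0,0.0,0.0182],[0.0,0.0,0.0181],[0.0,0.0,0.0181]],"rotation":[[0,0,0.0001],[0,0,0.0002],[0,0,-0.0],[0,0,-0.0],[0,0,-0.0],[0,0,-0.0]]}
```

Request:
move_arm:
  jaw: [0,0,0,0,0,0,0]
  dp:
    - [0,0.0004,0.0442]
    - [0,0.0003,0.0442]
    - [0,0,0.018]
    - [0,0,0.018]
    - [0,0,0.018]
    - [0,0,0.018]
    - [0,0,0]
  rotation:
    - [0,0,0]
    - [0,0,0]
    - [0,0,0]
    - [0,0,0]
    - [0,0,0]
    - [0,0,0]
    - [0,0,0]

```text
clock: 45.15
position: [0.4612, 0.1444, 0.1771]
tool_rot: [3.141, 0.001, -0.196]
force: [-0.3, 0.8, 0.8]
grip_width: 0.0853
```

Request:
move_arm:
  jaw: [60,120,255,255,255,255,255]
  dp:
    - [0,0,0]
    - [0,0,0]
    - [0,0,0]
    - [0,0,0]
    - [0,0,0]
    - [0,0,0]
    - [0,0,0]
  rotation:
    - [0,0,0]
    - [0,0,0]
    - [0,0,0]
    - [0,0,0]
    - [0,0,0]
    - [0,0,0]
    - [0,0,0]
  squeeze: 60

```text
clock: 46.02
position: [0.4617, 0.1446, 0.1786]
tool_rot: [-3.141, -0.001, -0.196]
force: [-0.5, 0.2, 6.0]
grip_width: 0.0627
```

```bash
python3 -c "
from plan import *
st()"
```

```text
46.02 grasp [0.4617 0.1446 0.0236] rot [-3.141e+00 -1.000e-03 -1.960e-01] F [-0.54  0.23  6.03] M [-0.01  0.22  0.16] w 0.0627 q [-0.44  0.69  0.02  2.11 -0.04  0.34 -2.16]
```

```bash
python3 -c "
from plan import plan
plan([(.4617,.1446,.05,-.196,2),(.48,.10,.13,-.196,3),(.581,-.35,.13,.025,10),(.581,-.35,.06,.025,3)],255)"
```

```text
{"jaw":[255,255,255,255,255,255,255,255,255,255],"dp":[[0.0,-0.0,-0.0165],[0.0,-0.0001,-0.0165],[0.0111,0.0168,-0.0333],[0.0111,0.0167,-0.0333],[0.0111,0.0168,-0.0334],[0.0233,0.0527,0.0],[0.0222,0.0532,0.0],[0.021,0.0537,0.0],[0.0198,0.0542,0.0],[0.0186,0.0545,0.0]],"rotation":[[0,0,0.0],[0,0,0.0],[0,0,0.0],[0,0,0.0],[0,0,0.0],[0,0,-0.007],[0,0,-0.007],[0,0,-0.007],[0,0,-0.007],[0,0,-0.007]]}
{"jaw":[255,255,255,255,255,255,255,255],"dp":[[0.0174,0.055,0.0],[0.0162,0.0553,0.0],[0.015,0.0557,0.0],[0.0138,0.0559,0.0],[0.0125,0.0563,0.0],[-0.0,0.0,0.0292],[-0.0,0.0,0.0292],[-0.0,0.0,0.0291]],"rotation":[[0,0,-0.007],[0,0,-0.007],[0,0,-0.007],[0,0,-0.007],[0,0,-0.0073],[0,0,-0.0],[0,0,-0.0],[0,0,-0.0]]}
```

Request:
move_arm:
  jaw: [255,255,255,255,255,255,255,255,255,255]
  dp:
    - [0,0,-0.0165]
    - [0,0,-0.0165]
    - [0.0111,0.0168,-0.0333]
    - [0.0111,0.0167,-0.0333]
    - [0.0111,0.0168,-0.0334]
    - [0.0233,0.0527,0]
    - [0.0222,0.0532,0]
    - [0.021,0.0537,0]
    - [0.0198,0.0542,0]
    - [0.0186,0.0545,0]
  rotation:
    - [0,0,0]
    - [0,0,0]
    - [0,0,0]
    - [0,0,0]
    - [0,0,0]
    - [0,0,-0.007]
    - [0,0,-0.007]
    - [0,0,-0.007]
    - [0,0,-0.007]
    - [0,0,-0.007]

```text
clock: 47.28
position: [0.5302, -0.1267, 0.2854]
tool_rot: [3.142, -0.001, -0.085]
force: [0.7, 0.2, -4.6]
grip_width: 0.0628
```

Request:
move_arm:
  jaw: [255,255,255,255,255,255,255,255,255,255]
  dp:
    - [0.0174,0.055,0]
    - [0.0162,0.0553,0]
    - [0.015,0.0557,0]
    - [0.0138,0.0559,0]
    - [0.0125,0.0563,0]
    - [0,0,0.0292]
    - [0,0,0.0292]
    - [0,0,0.0291]
    - [0,0,0]
    - [0,0,0]
  rotation:
    - [0,0,-0.007]
    - [0,0,-0.007]
    - [0,0,-0.007]
    - [0,0,-0.007]
    - [0,0,-0.0073]
    - [0,0,0]
    - [0,0,0]
    - [0,0,0]
    - [0,0,0]
    - [0,0,0]

```text
clock: 48.52
position: [0.5809, -0.3504, 0.2158]
tool_rot: [3.141, -0.001, 0.025]
force: [0.5, -0.5, -4.7]
grip_width: 0.0624
```

```bash
python3 -c "
from plan import *
st()"
```

```text
48.52 grasp [ 0.5809 -0.3504  0.0608] rot [ 3.141e+00 -1.000e-03  2.500e-02] F [ 0.49 -0.47 -4.67] M [ 0.03 -0.07 -0.  ] w 0.0624 q [ 0.48  0.83 -0.04  1.57  0.04  0.75 -1.12]
```

Request:
move_arm:
  jaw: [255,255,255,255,255,255]
  dp:
    - [0,0,0.015]
    - [0,0,0.015]
    - [0,0,0.007]
    - [0,0,0.003]
    - [0,0,0.001]
    - [0,0,0]
  rotation:
    - [0,0,0]
    - [0,0,0]
    - [0,0,0]
    - [0,0,0]
    - [0,0,0]
    - [0,0,0]

```text
clock: 49.28
position: [0.5804, -0.35, 0.1827]
tool_rot: [-3.141, 0.001, 0.025]
force: [-11.2, 6.7, 19.6]
grip_width: 0.0627
```

```bash
python3 -c "
from plan import *
st()"
```

```text
49.27 grasp [ 0.5804 -0.35    0.0277] rot [-3.141e+00  1.000e-03  2.500e-02] F [-11.23   6.72  19.55] M [1.58 2.26 0.1 ] w 0.0627 q [ 0.48  0.87 -0.04  1.57  0.04  0.7  -1.13]
```

In contact with the mat. I release, rise and go to M.

Request:
move_arm:
  jaw: [200,100,0,0,0,0,0,0,0]
  dp:
    - [0,0,-0.0005]
    - [0,0,0]
    - [0,0,0]
    - [0,0,0]
    - [0,0,0]
    - [0,0,-0.03]
    - [0,0,-0.06]
    - [0,0,-0.06]
    - [0,0,0]
  rotation:
    - [0,0,0]
    - [0,0,0]
    - [0,0,0]
    - [0,0,0]
    - [0,0,0]
    - [0,0,0]
    - [0,0,0]
    - [0,0,0]
    - [0,0,0]

```text
clock: 50.4
position: [0.5815, -0.3508, 0.3077]
tool_rot: [3.138, -0.007, 0.024]
force: [0.8, 0.1, -0.5]
grip_width: 0.0855
```

```bash
python3 -c "
from plan import *
from bore import *
st()
t=grab_frame('top');cv2.imwrite('pics/top9.png',t); s=grab_frame('side');cv2.imwrite('pics/side9.png',s)
print(bore('top',t,.020,(.496,-.0785)),bore('side',s,.020,(.496,-.0785)))
plan([(.5207,-.0845,.15,-.26,6),(.5207,-.0845,.08,-.26,2)],0)"
```

```text
50.4 grasp [ 0.5815 -0.3508  0.1527] rot [ 3.138 -0.007  0.024] F [ 0.84  0.14 -0.48] M [-0.03 -0.03  0.05] w 0.0855 q [ 0.48  0.71 -0.04  1.53  0.03  0.9  -1.12]
(array([ 0.4943, -0.0757]), np.float64(46.5)) (array([ 0.5009, -0.0818]), np.float64(50.0))
{"jaw":[0,0,0,0,0,0,0,0],"dp":[[-0.0111,-0.0556,-0.0003],[-0.0138,-0.0551,-0.0003],[-0.0163,-0.0543,-0.0004],[-0.0189,-0.0535,-0.0003],[-0.0215,-0.0526,-0.0003],[-0.0238,-0.0515,-0.0003],[-0.0,0.0,0.0437],[-0.0,0.0,0.0438]],"rotation":[[0,0,0.0151],[0,0,0.0151],[0,0,0.0151],[0,0,0.0151],[0,0,0.0151],[0,0,0.0151],[0,0,0.0],[0,0,0.0]]}
```

Request:
move_arm:
  jaw: [0,0,0,0,0,0,0,0,0,0]
  dp:
    - [-0.0111,-0.0556,0]
    - [-0.0138,-0.0551,0]
    - [-0.0163,-0.0543,0]
    - [-0.0189,-0.0535,0]
    - [-0.0215,-0.0526,0]
    - [-0.0238,-0.0515,0]
    - [0,0,0.0437]
    - [0,0,0.0438]
    - [0,0,0]
    - [0,0,0]
  rotation:
    - [0,0,0.0151]
    - [0,0,0.0151]
    - [0,0,0.0151]
    - [0,0,0.0151]
    - [0,0,0.0151]
    - [0,0,0.0151]
    - [0,0,0]
    - [0,0,0]
    - [0,0,0]
    - [0,0,0]

```text
clock: 51.75
position: [0.5209, -0.0846, 0.2327]
tool_rot: [-3.142, -0.0, -0.26]
force: [0.3, -0.2, 0.1]
grip_width: 0.0853
```

```bash
python3 -c "
from plan import *
st()
plan([(.5207,-.0845,.022,-.26,4)],0)"
```

```text
51.75 grasp [ 0.5209 -0.0846  0.0777] rot [-3.142 -0.    -0.26 ] F [ 0.34 -0.18  0.13] M [-0.05 -0.02 -0.02] w 0.0853 q [ 0.03  0.63  0.02  1.98 -0.02  0.53 -1.76]
{"jaw":[0,0,0,0],"dp":[[-0.0001,-0.0,0.0174],[-0.0001,-0.0,0.0174],[-0.0,-0.0,0.0174],[-0.0001,-0.0001,0.0174]],"rotation":[[0,0,-0.0],[0,0,-0.0],[0,0,-0.0],[0,0,-0.0]]}
```

Request:
move_arm:
  jaw: [0,0,0,0,0]
  dp:
    - [0,0,0.0174]
    - [0,0,0.0174]
    - [0,0,0.0174]
    - [0,0,0.017]
    - [0,0,0]
  rotation:
    - [0,0,0]
    - [0,0,0]
    - [0,0,0]
    - [0,0,0]
    - [0,0,0]

```text
clock: 52.38
position: [0.5204, -0.0844, 0.1753]
tool_rot: [3.141, 0.002, -0.26]
force: [-0.8, 0.4, -0.0]
grip_width: 0.0852
```

Request:
move_arm:
  jaw: [60,120,255,255,255,255,255]
  dp:
    - [0,0,0]
    - [0,0,0]
    - [0,0,0]
    - [0,0,0]
    - [0,0,0]
    - [0,0,0]
    - [0,0,0]
  rotation:
    - [0,0,0]
    - [0,0,0]
    - [0,0,0]
    - [0,0,0]
    - [0,0,0]
    - [0,0,0]
    - [0,0,0]

```text
clock: 53.25
position: [0.5209, -0.0845, 0.1773]
tool_rot: [-3.141, -0.001, -0.26]
force: [-2.0, -0.2, 6.5]
grip_width: 0.0565
```

```bash
python3 -c "
from plan import *
st()
plan([(.5207,-.0845,.05,-.26,2),(.50,-.12,.13,-.2,3),(.421,-.35,.13,.025,6),(.421,-.35,.06,.025,3)],255)"
```

```text
53.25 grasp [ 0.5209 -0.0845  0.0223] rot [-3.141e+00 -1.000e-03 -2.600e-01] F [-1.98 -0.19  6.5 ] M [ 0.25  0.27 -0.08] w 0.0565 q [ 0.04  0.73  0.01  1.99 -0.02  0.42 -1.76]
{"jaw":[255,255,255,255,255,255,255,255,255,255],"dp":[[-0.0001,0.0,-0.0173],[-0.0002,0.0,-0.0173],[-0.0045,0.0165,-0.0333],[-0.0049,0.0165,-0.0334],[-0.0052,0.0163,-0.0333],[-0.0066,0.0502,-0.0],[-0.0085,0.05,-0.0],[-0.0103,0.0496,-0.0],[-0.0122,0.0491,-0.0],[-0.014,0.0487,-0.0]],"rotation":[[0,0,-0.0],[0,0,-0.0],[0,0,-0.0064],[0,0,-0.0064],[0,0,-0.0063],[0,0,-0.0119],[0,0,-0.0119],[0,0,-0.0119],[0,0,-0.0119],[0,0,-0.0119]]}
{"jaw":[255,255,255,255],"dp":[[-0.0158,0.0482,-0.0],[-0.0,-0.0,0.0292],[-0.0,-0.0,0.0291],[-0.0,-0.0,0.0292]],"rotation":[[0,0,-0.0122],[0,0,0.0],[0,0,0.0],[0,0,0.0]]}
```

Request:
move_arm:
  jaw: [255,255,255,255,255,255,255,255,255,255]
  dp:
    - [0,0,-0.0173]
    - [0,0,-0.0173]
    - [-0.0045,0.0165,-0.0333]
    - [-0.0049,0.0165,-0.0334]
    - [-0.0052,0.0163,-0.0333]
    - [-0.0066,0.0502,0]
    - [-0.0085,0.05,0]
    - [-0.0103,0.0496,0]
    - [-0.0122,0.0491,0]
    - [-0.014,0.0487,0]
  rotation:
    - [0,0,0]
    - [0,0,0]
    - [0,0,-0.0064]
    - [0,0,-0.0064]
    - [0,0,-0.0063]
    - [0,0,-0.0119]
    - [0,0,-0.0119]
    - [0,0,-0.0119]
    - [0,0,-0.0119]
    - [0,0,-0.0119]

```text
clock: 54.5
position: [0.4336, -0.3129, 0.2853]
tool_rot: [3.141, -0.001, -0.012]
force: [-0.1, 0.6, -3.8]
grip_width: 0.0569
```

Request:
move_arm:
  jaw: [255,255,255,255,255,255]
  dp:
    - [-0.0158,0.0482,0]
    - [0,0,0.0292]
    - [0,0,0.0291]
    - [0,0,0.0292]
    - [0,0,0]
    - [0,0,0]
  rotation:
    - [0,0,-0.0122]
    - [0,0,0]
    - [0,0,0]
    - [0,0,0]
    - [0,0,0]
    - [0,0,0]

```text
clock: 55.25
position: [0.4213, -0.3502, 0.2155]
tool_rot: [3.141, -0.001, 0.025]
force: [0.2, -0.6, -3.4]
grip_width: 0.0572
```

```bash
python3 -c "
from plan import *
st()"
```

```text
55.25 grasp [ 0.4213 -0.3502  0.0605] rot [ 3.141e+00 -1.000e-03  2.500e-02] F [ 0.25 -0.58 -3.38] M [-0.06 -0.05 -0.02] w 0.0572 q [ 0.63  0.68 -0.06  1.93  0.07  0.53 -1.03]
```

Request:
move_arm:
  jaw: [255,255,255,255,255,255]
  dp:
    - [0,0,0.015]
    - [0,0,0.015]
    - [0,0,0.007]
    - [0,0,0.0035]
    - [0,0,0.0015]
    - [0,0,0]
  rotation:
    - [0,0,0]
    - [0,0,0]
    - [0,0,0]
    - [0,0,0]
    - [0,0,0]
    - [0,0,0]

```text
clock: 56.0
position: [0.421, -0.3499, 0.1813]
tool_rot: [-3.141, 0.0, 0.025]
force: [-4.7, 4.4, 13.5]
grip_width: 0.0568
```

```bash
python3 -c "
from plan import *
st()"
```

```text
56.0 grasp [ 0.421  -0.3499  0.0263] rot [-3.141  0.     0.025] F [-4.72  4.41 13.49] M [1.08 1.05 0.02] w 0.0568 q [ 0.62  0.74 -0.05  1.94  0.08  0.47 -1.03]
```

Request:
move_arm:
  jaw: [200,100,0,0,0,0,0,0,0]
  dp:
    - [0,0,0]
    - [0,0,0]
    - [0,0,0]
    - [0,0,0]
    - [0,0,0]
    - [0,0,-0.03]
    - [0,0,-0.06]
    - [0,0,-0.07]
    - [0,0,-0.05]
  rotation:
    - [0,0,0]
    - [0,0,0]
    - [0,0,0]
    - [0,0,0]
    - [0,0,0]
    - [0,0,0]
    - [0,0,0]
    - [0,0,0]
    - [0,0,0]

```text
clock: 57.12
position: [0.4211, -0.3501, 0.351]
tool_rot: [3.141, -0.001, 0.025]
force: [-0.3, -0.0, -0.1]
grip_width: 0.0855
```

Request:
move_arm:
  jaw: [0,0,0,0,0,0,0]
  dp:
    - [0,-0.06,0]
    - [0,-0.06,0]
    - [0,-0.06,0]
    - [0,-0.06,0]
    - [0,-0.06,0]
    - [0,-0.06,0]
    - [0,0,0]
  rotation:
    - [0,0,0]
    - [0,0,0]
    - [0,0,0]
    - [0,0,0]
    - [0,0,0]
    - [0,0,0]
    - [0,0,0]

```text
clock: 58.0
position: [0.4138, -0.0593, 0.3488]
tool_rot: [-3.141, -0.0, 0.03]
force: [0.3, -0.3, 0.4]
grip_width: 0.0851
```

```bash
python3 -c "
from plan import *
st()
t=grab_frame('top');s=grab_frame('side')
o=np.zeros((600,800,3),'uint8')
o[:400,:640]=t
o[400:600,:320]=cv2.resize(s[220:340,200:392],(320,200)); o[400:600,325:645]=cv2.resize(s[140:260,260:452],(320,200))
cv2.imwrite('pics/v8.png',np.clip(o*1.3,0,255).astype('uint8')[:, :660])"
```

```text
58.0 grasp [ 0.4138 -0.0593  0.1938] rot [-3.141 -0.     0.03 ] F [ 0.31 -0.26  0.41] M [-0.04  0.04 -0.01] w 0.0851 q [ 0.14  0.29 -0.16  2.17  0.07  0.69 -1.61]
```

View pics/v8.png

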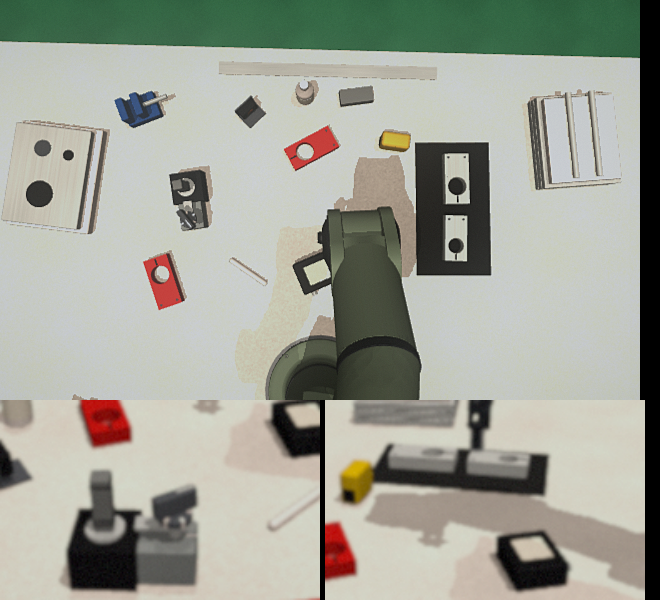

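The picture shows both plates flat on the mat at (457,180) and (456,238), clear of its edges and of each other. The tool stands in its holder with the keeper drawn back, and the sensor at (250,110) is unmoved. I hand the job in.

```bash
python3 -c "
from workcell import workorder
print(workorder.job_done())"
```

```text
the job is handed in; nothing more can be done
None
```

The job is handed in at about 58 s on the robot clock. No verdict came back.

**What I did:**
- **Knob:** I turned it clockwise by about 2.2 rad, and the keeper came clear of the collar.
- **Deburring:** Only the large and middle plates were on the bench. I ran the large bore first, then the middle one. Each run went clockwise from the engraved line for about 367°, slightly past the line. The spring was pushed in an estimated 4.5 mm.
- **Knocked plate:** The middle plate was shoved about 4 cm at around 18–20 s. I measured it again before deburring it.
- **Finishing:** I stood the tool back in its holder with the knob left unscrewed and laid both plates on the mat.

**Last checks:**
- The final pictures show both plates flat on the mat, apart from each other and about 3 cm inside the edges.
- The tool is upright with the keeper drawn back, the sensor looks unmoved, and the gripper is open and clear of everything.

**Not certain:**
- **Blade pressure:** I could not read it directly. A sideways drag of about 1–2 N during both runs suggests the blade stayed in contact. For the first part of the middle bore the tool ran about 1 mm low, with the spring pushed in about 5.5 mm; I corrected it on the way round.
- **Bore positions:** The two cameras disagreed by about 2–5 mm on the bore centres, so I used a compromise between them.
- **Knob force:** While I gripped and turned the knob, the wrist force reached about 44 N in the end-of-move readings, against the 120 N limit.

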